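# Load dye-stained cell tubes in light-tight sleeves onto the roller mixer

### The arm

A 7-joint arm with a two-finger parallel gripper is mounted at the origin on the work surface. World frame = base frame: x ahead of the robot, y to its left, z up, the work surface at z = 0. Lengths are in m, angles in rad, forces in N, time in s.
With the tool pointing down it reaches from about 0.425 to 0.975 m from the base axis. Payload 16.7 kg.
Tool frame: the origin (TCP) lies at the very end of the fingers, on their centre line; the grasp point (between the pads) lies 19 mm behind it; z points along the fingers, y is the line along which they close (so a half turn about z gives the same grasp; the last joint's range is limited). The gripper opens to 85 mm and grips with 20 to 120 N. Pads are 22 mm wide; open, the fingers measure 114 mm over their backs; the gripper's body (76 mm by 85 mm) begins 54 mm behind the grasp point. The pads swing forward as they close: fully open they stand 13 mm farther back than shut.
Start: joints at [-1.359, 0.426, 0.074, 1.606, -0.034, 1.111, -0.067], TCP at [0.239, 0.631, 0.231] pointing down, gripper open.
Joint ranges: [-2.85, 2.85], [-0.5, 2.14], [-1.23, 1.37], [0.21, 2.46], [-1.02, 4.16], [0.16, 2.05], [-2.73, 2.73]. Speed limits (rad/s): [1.89, 1.89, 2.39, 2.39, 3.01, 3.01, 3.01].

### API

Orientations are given as a 3x3 rotation matrix whose columns are the frame's x, y, z axes.
In Python, from rig import bot gives the robot as it stands.
- The arm moves only by the shell command python3 -m pendant 'ROWS' [FORCE]. ROWS is a JSON object of lists of equal length, an entry for each row: "slide": the shift along the tool's x, y, z in mm, a list of three; "yaw": the turn about the tool's z in rad; "gripper": the finger opening in mm, from 0 to 85.4. A call has 1 to 5 rows; each row is the pose to reach, as a shift and turn from the pose commanded when the call began, along the tool's axes at that moment; what a row does not reach only later rows make up. A row lasts 1/8 s, in which the tool goes at most 62.5 mm and 10.7 degrees, less where a joint would pass 70% of its speed; a pose out of reach is approached as far as the arm can. A call with a gripper value outside its range is refused whole. The fingers move at their own pace and stop on an object; FORCE is the grip in N (left out, the last holds). Time passes only in rows, so rows that repeat a pose let the fingers close. It gives the time, the measured TCP pose, the force, the opening and the grip force at its end, in the units of the state.
- bot.state(): the state, without advancing time (a new reading comes with each control period).
- bot.capture(name): name is "side" or "top" or "wrist"; returns (picture, depth): 480x640x3 uint8, red, green, blue; 480x640 float32, m along the optical axis (not along the pixel's ray), 0 where there is no reading.
- bot.camera_info(name): a dict with "fov_y" (degrees; the focal length in pixels is half the picture's height over the tangent of half this angle, whatever the lens; pixels are square), "cx", "cy" (the principal point, pixels), "pose" (4x4, takes a point from camera to world coordinates); the wrist camera has in their place "hand_eye" (4x4, takes a point from camera to tool coordinates, whose origin is the TCP and whose axes are the flange's). Camera axes: x right, y down, z forward; pixel columns grow to the right and rows downward; lengths in m; the calibration is good to about 2 mm. A picture is of the moment at which its call begins: read the wrist's pose just before it. camera_info takes no time and is no camera call.
- bot.close_job(): hands the job in; it is judged then, once.
The state is a dict: "time_s": time; "joints": joint angles; "joint_velocities": joint speeds; "effort": joint torques, N m; "ee_pos": TCP position; "tool_rot": TCP orientation; "force": force on the tool from outside, world axes, zero at the start; "ft_torque": the same for the moment, N m; "width": opening from 0.0 (shut) to 1.0 (fully open); "grasp_force": force on a finger pad.
Only numpy, scipy, OpenCV 4.12 (cv2) and the standard library are available. Lean on these libraries where they do the work, as an engineer would, in place of code of your own. Each camera call takes 0.05 s, during which the arm holds its last target. There are 200 camera calls.

### The job

The roller mixer's timer has run out but its power is still on: switch it off at the rotary switch, slide each tube from the rack fully home into a light-tight sleeve of its own, and lay the loaded sleeves gently on their sides in the troughs between the rollers, each wholly on the rollers and lined up with them. When all are lying there, switch the mixer on again to start the next run. Leave a sleeve that is not needed standing in the stand, and do not disturb the flask, tip box and bottle.

Things in the scene. Friction and masses are not known exactly. Their poses are not given: they have to be found in the camera images.
- mixer: white benchtop roller mixer, fixed, 285 (x) x 250 (y) mm. Origin: centre of its underside on the bench; z up; x along its rollers towards its drive housing, that is, towards the robot. Low end plate at x = -142 to -122 mm (top 78 mm up), rollers x = -122 to +67 mm, drive housing x = +67 to +142 mm (top 95 mm up)
- mixer_trough (a point): point above the mixer's middle trough, at x = -28, y = 0, z = 93 mm of the mixer: where a sleeve's axis lies when it rests in the trough. Frame as the mixer's. Five like troughs at y = -80, -40, 0, 40, 80 mm, each cradling one sleeve laid along x
- mixer_rollers (a point): middle of the bank of six parallel rollers, at x = -28, y = 0, z = 65 mm of the mixer. They stay still; axes along x, 65 mm up, at y = -100, -60, -20, 20, 60, 100 mm, 190 mm long, 25 mm thick, each with four rubber bands of 28 mm diameter, 12 mm wide, at x = -105, -55, -5, 45 mm of the mixer
- power_switch (a joint): the mixer's rotary power switch on top of the drive housing, vertical axis at x = 105, y = -60 mm of the mixer: 0 = off stop, 1.047 rad (60 degrees) = on stop; grows clockwise seen from above. It snaps over centre to the nearer stop (0.05 N m at the stops) and stays there
- power_switch_grip (a point): middle of the switch's grey grip, a blade 60 mm long, 14 thick, 28 high that turns with the switch; on the switch axis, 14 mm below the blade's top, 122 mm above the bench. x along the blade to its end with the white line, z up. That end looks away from the robot: 30 degrees off -x towards +y (white dash) when on, towards -y (white disc) when off
- stand: white plastic stand, fixed, 66 (x) x 196 (y) x 32 mm high. Origin: centre of its underside. Three round pockets 44 mm wide and 26 mm deep (floor 6 mm above the bench) in a row along y at y = -74, 0, +74 mm
- rack: loose grey plastic tube rack, 174 (x) x 60 (y) x 58 mm high, 0.8 kg. Origin: centre of its underside. Three round holes 31.5 mm wide and 50 mm deep (floor 8 mm above the bench) in a row along x at x = -54, 0, +54 mm; tubes can lean a little in them
- sleeve0: black light-tight sleeve, loose, 0.17 kg: a round cup 106 mm tall and 42 mm in outer diameter with a bore of 33 mm and a closed foot 4 mm thick; it stands mouth up in a pocket of the stand. Origin: centre of the foot's underside; z along its axis, towards the open mouth
- sleeve0_seat (a point): point on the axis of sleeve0, 6 mm above its origin, where the foot of a fully inserted tube comes to lie
- sleeve1: black light-tight sleeve, loose, 0.17 kg: a round cup 106 mm tall and 42 mm in outer diameter with a bore of 33 mm and a closed foot 4 mm thick; it stands mouth up in a pocket of the stand. Origin: centre of the foot's underside; z along its axis, towards the open mouth
- sleeve1_seat (a point): point on the axis of sleeve1, 6 mm above its origin, where the foot of a fully inserted tube comes to lie
- sleeve2: black light-tight sleeve, loose, 0.17 kg: a round cup 106 mm tall and 42 mm in outer diameter with a bore of 33 mm and a closed foot 4 mm thick; it stands mouth up in a pocket of the stand. Origin: centre of the foot's underside; z along its axis, towards the open mouth
- sleeve2_seat (a point): point on the axis of sleeve2, 6 mm above its origin, where the foot of a fully inserted tube comes to lie
- tube0: capped sample tube, 0.07 kg, clear with pink contents, standing in the rack (None if absent today): barrel 30 mm in diameter, 100 mm long, flat foot bevelled to 25 mm; above it a green cap 38 mm in diameter, 20 mm high. Origin: centre of the foot; z along its axis to the cap. Fully home in a sleeve, the cap's shoulder rests on the rim, only the cap standing out
- tube0_top (a point): centre of the top of tube0's cap, 120 mm from its origin along z
- tube1: capped sample tube, 0.07 kg, clear with pink contents, standing in the rack (None if absent today): barrel 30 mm in diameter, 100 mm long, flat foot bevelled to 25 mm; above it a green cap 38 mm in diameter, 20 mm high. Origin: centre of the foot; z along its axis to the cap. Fully home in a sleeve, the cap's shoulder rests on the rim, only the cap standing out
- tube1_top (a point): centre of the top of tube1's cap, 120 mm from its origin along z
- tube2: capped sample tube, 0.07 kg, clear with pink contents, standing in the rack (None if absent today): barrel 30 mm in diameter, 100 mm long, flat foot bevelled to 25 mm; above it a green cap 38 mm in diameter, 20 mm high. Origin: centre of the foot; z along its axis to the cap. Fully home in a sleeve, the cap's shoulder rests on the rim, only the cap standing out
- tube2_top (a point): centre of the top of tube2's cap, 120 mm from its origin along z
- flask: bystander: flat clear culture flask with pink medium and a green cap, lying on the bench, 145 x 76 x 34 mm. Origin: centre of its body's underside
- tip_box: bystander: pipette-tip box, 82 x 122 x 64 mm. Origin: centre of its underside
- medium_bottle: bystander: amber bottle, 60 mm in diameter, 115 mm tall. Origin: centre of its underside
Not all that is in view belongs to the job. Leave any blue look-alike of the sleeve0 alone.

How it is judged:
By the outcome, as a careful person would: the job done as asked, in the order asked, and still so for the second after the job is handed in, with the robot touching nothing.
Of tube0, tube1, tube2 only 2 to 3 are there at a start; the rules pass over those that are not, and their reading is None.
At some moment in a run one of rack may be knocked a few centimetres aside while the robot is not near it.
It also fails if it takes over 210 s, if anything falls off the work surface, if the arm or the gripper's body presses on something with over 40 N, if the wrist force passes 120 N, or if a joint passes its speed limit or range.

## Working session

There is one attempt and no reset: what is moved stays moved. The work goes in short steps, Python scripts to look and compute and a shell command to move; the robot and the scene stay as the last step left them, time stands still between calls to the robot, and variables do not carry over. Pictures are saved under pics/ and viewed, at most 14 in all, crops included, and the job is handed in when it is done.

```bash
ls; mkdir -p pics; cat > h.py <<'E'
import numpy as np, cv2
from rig import bot
def cap(name, save=None):
    s=bot.state(); c=bot.camera_info(name); im,d=bot.capture(name)
    if save: cv2.imwrite('pics/'+save+'.png', im[:,:,::-1])
    if 'pose' in c: T=np.array(c['pose'])
    else:
        W=np.eye(4); W[:3,:3]=s['tool_rot']; W[:3,3]=s['ee_pos']; T=W@np.array(c['hand_eye'])
    f=240/np.tan(np.radians(c['fov_y'])/2)
    v,u=np.mgrid[:480,:640]
    P=np.stack([(u-c['cx'])/f*d,(v-c['cy'])/f*d,d],-1)@T[:3,:3].T+T[:3,3]
    P[d==0]=np.nan
    return im,P,T,f,c
E
python3 - <<'E'
from h import *
np.set_printoptions(precision=3,suppress=True)
for n in('top','side'):
    im,P,T,f,c=cap(n,n+'0'); np.savez(n+'0.npz',im=im,P=P); print(n,f,c['cx'],c['cy'],T)
s=bot.state(); print(s['ee_pos'],s['tool_rot'],bot.camera_info('wrist'))
E
```

```text
pics
top 518.4410382619526 315.2408482502086 248.8425957844372 [[ 0.005 -0.994  0.107  0.408]
 [-1.    -0.006 -0.008 -0.041]
 [ 0.008 -0.107 -0.994  1.245]
 [ 0.     0.     0.     1.   ]]
side 532.8013796922495 321.6828528018788 245.93221060299015 [[ 0.696 -0.429  0.576 -0.16 ]
 [-0.718 -0.419  0.556 -0.733]
 [ 0.003 -0.8   -0.6    0.861]
 [ 0.     0.     0.     1.   ]]
[0.239 0.631 0.231] [[-0.935  0.354 -0.   ]
 [ 0.354  0.935 -0.001]
 [-0.    -0.001 -1.   ]] {'fov_y': 58.17523548938366, 'cx': 320.68715951903005, 'cy': 245.4890537643078, 'hand_eye': array([[ 0.001, -0.95 , -0.312,  0.08 ],
       [ 1.   ,  0.001,  0.001, -0.   ],
       [-0.   , -0.312,  0.95 , -0.142],
       [ 0.   ,  0.   ,  0.   ,  1.   ]])}
```

View pics/top0.png

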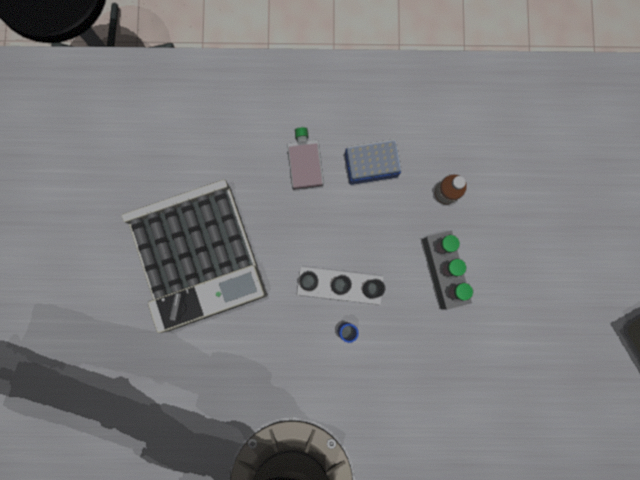

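View pics/side0.png

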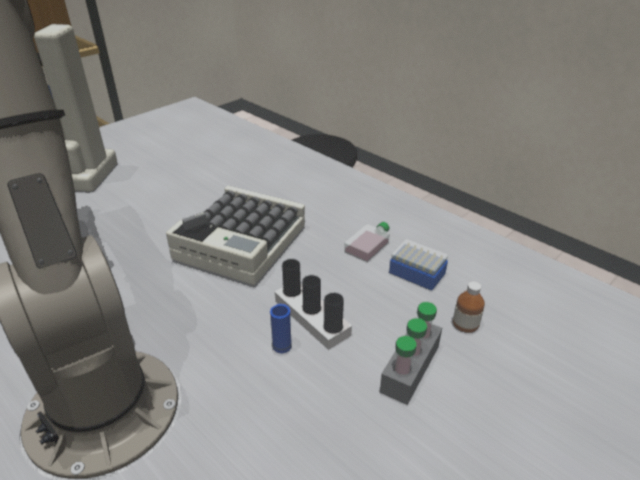

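Top view: three green caps at (450,244), (457,268) and (463,292). Black sleeves in the stand at (309,281), (341,285) and (373,289). The look-alike to avoid is the blue sleeve at (347,332), also at side (281,328). The mixer's switch blade is at (175,305). Other green items that aren't tubes: the flask cap (302,133).

```bash
cat >> h.py <<'E'
def box(P,u0,v0,u1,v1,lo,hi):
    Q=P[v0:v1,u0:u1].reshape(-1,3); return Q[(Q[:,2]>lo)&(Q[:,2]<hi)]
E
python3 - <<'E'
from h import *
np.set_printoptions(precision=4,suppress=True)
d=np.load('top0.npz'); P=d['P']
Q=box(P,110,170,280,340,.06,.2); r=cv2.minAreaRect((Q[:,:2]*1000).astype(np.float32)); print('mixer',r,cv2.boxPoints(r))
Q=box(P,110,170,280,340,.088,.1); r=cv2.minAreaRect((Q[:,:2]*1000).astype(np.float32)); print('housing',r)
Q=box(P,150,280,200,335,.11,.2); r=cv2.minAreaRect((Q[:,:2]*1000).astype(np.float32)); print('switch',r,Q[:,2].max())
for n,u,v,lo in(('s',309,281,.1),('s',341,285,.1),('s',373,289,.1),('t',450,244,.12),('t',457,268,.12),('t',463,292,.12)):
    Q=box(P,u-14,v-14,u+14,v+14,lo,.2); c,rad=cv2.minEnclosingCircle((Q[:,:2]*1000).astype(np.float32)); print(n,c,rad,np.median(Q[:,2]),len(Q))
Q=box(P,290,255,395,310,.02,.04); print('stand',cv2.minAreaRect((Q[:,:2]*1000).astype(np.float32)))
Q=box(P,415,225,480,315,.045,.065); print('rack',cv2.minAreaRect((Q[:,:2]*1000).astype(np.float32)))
im=d['im'][270:340,130:270]; cv2.imwrite('pics/sw.png',cv2.resize(im[:,:,::-1],None,fx=5,fy=5,interpolation=2))
E
```

```text
mixer ((520.6104125976562, 227.14646911621094), (288.41534423828125, 250.8805389404297), 19.735477447509766) [[342.5148 296.5228]
 [427.2317  60.3786]
 [698.706  157.7701]
 [613.9891 393.9144]]
housing ((421.4964904785156, 191.05465698242188), (75.16443634033203, 250.10447692871094), 20.014076232910156)
switch ((403.55584716796875, 247.53810119628906), (58.7736930847168, 30.12207794189453), 5.3992695808410645) 0.14327091355463284
s (462.3366394042969, -35.741329193115234) 20.704511642456055 0.11163067955853445 115
s (453.9749755859375, -108.81253814697266) 20.66238021850586 0.11091329376048209 120
s (446.12335205078125, -182.62583923339844) 20.96695327758789 0.11079617250203011 131
t (544.0950927734375, -345.10760498046875) 19.645816802978516 0.1273614549408506 246
t (492.5639343261719, -357.6855773925781) 19.574323654174805 0.1274445980858223 249
t (439.526611328125, -371.5336608886719) 19.7115478515625 0.12753985853228056 258
stand ((454.35064697265625, -109.40498352050781), (196.3275909423828, 66.09038543701172), 83.61933135986328)
rack ((491.4242248535156, -358.0204772949219), (174.0644073486328, 62.06459426879883), 13.972281455993652)
```

View pics/sw.png

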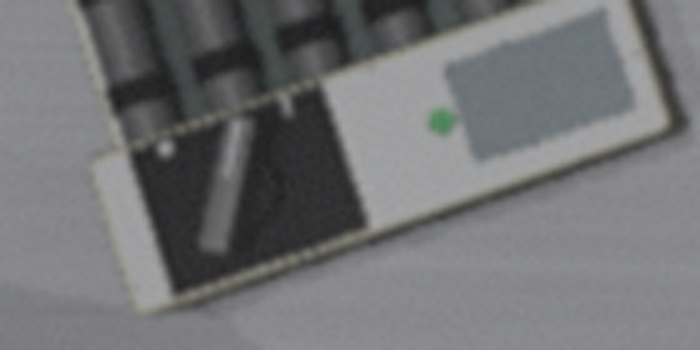

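The crop shows the blade leaning to the white-dash side, so the switch is on. Mixer yaw is about -160.1 deg, and the depth fit agrees with the expected switch axis at (0.4015, 0.2477). Three tubes are present. I'll start with the switch.

```bash
cat >> h.py <<'E'
M0=np.array([.520,.227]); A=np.radians(-160.1); ex=np.array([np.cos(A),np.sin(A)]); ey=np.array([-ex[1],ex[0]])
def mix(x,y): return M0+x*ex+y*ey
def go(x,y,z,ang=None):
    "print slide (mm, tool axes) and yaw to reach world TCP with tool x axis at world angle ang deg (mod 180)"
    s=bot.state(); R=np.array(s['tool_rot']); d=R.T@(np.array([x,y,z])-s['ee_pos'])*1000
    cur=np.degrees(np.arctan2(R[1,0],R[0,0])); dy=0 if ang is None else ((ang-cur+90)%180)-90
    print('slide',np.round(d,1),'yaw',round(-np.radians(dy),3),'alt',round(-np.radians(dy-np.sign(dy)*180),3),'t',s['time_s'],'j7',round(s['joints'][6],2),'F',np.round(s['force'],1),'w',round(s['width'],3),'pos',np.round(s['ee_pos'],4),'tilt',np.round(R[:2,2],3),'ang',round(cur,1))
E
python3 -c "
from h import *
go(.4015,.2477,.231,-10.1)"
```

```text
slide [-287.8 -300.9    0. ] yaw -0.186 alt 2.956 t 0.1 j7 -0.07 F [-0.7  0.6  0.3] w 1.003 pos [0.2388 0.631  0.2307] tilt [-0.    -0.001] ang 159.3
```

```bash
python3 -m pendant '{"slide":[[-40,-42,0],[-80,-84,0],[-120,-126,0],[-160,-167,0],[-200,-209,0]],"yaw":[0,0,0,-0.1,-0.186],"gripper":[50,50,50,50,50]}' 30
python3 -m pendant '{"slide":[[-40,-42,0],[-88,-92,0],[-88,-92,0]],"yaw":[0,0,0],"gripper":[50,50,50]}'
python3 -c "
from h import *
go(.4015,.2477,.231,-10.1)
im,P,T,f,c=cap('wrist','w1')
Q=box(P,0,0,640,480,.128,.145); print(cv2.minAreaRect((Q[:,:2]*1000).astype(np.float32)),len(Q))
"
```

```text
time_s: 0.72
ee_pos: [0.3524, 0.3631, 0.2312]
tool_rot: [[-0.985, 0.172, -0.0], [0.172, 0.985, -0.0], [0.0, -0.0, -1.0]]
force: [0.9, 0.0, -0.5]
width: 0.587
grasp_force: 0.0
time_s: 1.1
ee_pos: [0.4245, 0.2551, 0.2314]
tool_rot: [[-0.984, 0.181, 0.0], [0.181, 0.984, -0.001], [-0.0, -0.001, -1.0]]
force: [-0.6, 0.8, -0.9]
width: 0.588
grasp_force: 0.0
slide [ 21.3 -11.4   0.4] yaw -0.006 alt 3.136 t 1.1 j7 0.76 F [-0.6  0.8 -0.9] w 0.588 pos [0.4245 0.2551 0.2314] tilt [ 0.    -0.001] ang 169.6
((401.4173583984375, 246.79576110839844), (14.024922370910645, 59.1702766418457), 79.98568725585938) 2481
```

View pics/w1.png

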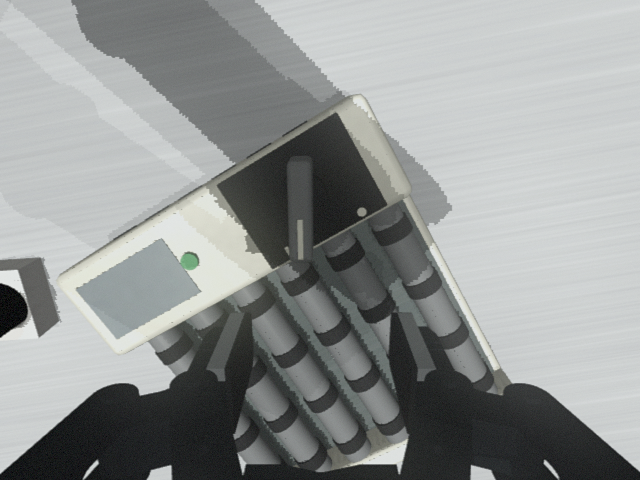

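The wrist view shows the grey blade at (298,210) with its white line toward the dash. Its fit is centre (0.4014, 0.2468), angle -10.0 deg. Next I descend, grip it and turn it off.

```bash
python3 -m pendant '{"slide":[[21.4,-12.3,0],[21.4,-12.3,40],[21.4,-12.3,80],[21.4,-12.3,112],[21.4,-12.3,123]],"yaw":[0,0,0,0,0],"gripper":[50,50,50,50,50]}' 30
python3 -m pendant '{"slide":[[0,0,0],[0,0,0],[0,0,0],[0,0,0],[0,0,0]],"yaw":[0,0,0,0,0],"gripper":[50,5,5,5,5]}' 40
python3 -m pendant '{"slide":[[0,0,0],[0,0,0],[0,0,0],[0,0,0],[0,0,0]],"yaw":[-0.17,-0.35,-0.53,-0.7,-0.88],"gripper":[5,5,5,5,5]}' 40
python3 -m pendant '{"slide":[[0,0,0],[0,0,0],[0,0,0],[0,0,0],[0,0,0]],"yaw":[-0.1,-0.18,-0.18,-0.18,-0.18],"gripper":[5,5,5,50,50]}' 40
python3 -m pendant '{"slide":[[0,0,-60],[0,0,-120],[0,0,-120]],"yaw":[0,0,0],"gripper":[50,50,50]}' 40
python3 -c "
from h import *
np.set_printoptions(precision=4,suppress=True)
im,P,T,f,c=cap('wrist','w2')
Q=box(P,0,0,640,480,.128,.145); r=cv2.minAreaRect((Q[:,:2]*1000).astype(np.float32));print(r,cv2.boxPoints(r))
im,P,T,f,c=cap('top')
for u,v in ((450,244),(457,268),(463,292)):
    Q=box(P,u-14,v-14,u+14,v+14,.12,.2); c,rad=cv2.minEnclosingCircle((Q[:,:2]*1000).astype(np.float32)); print(c,rad)
go(.44,-.36,.231,13.97)
"
```

```text
time_s: 1.78
ee_pos: [0.3979, 0.251, 0.1067]
tool_rot: [[-0.985, 0.173, -0.002], [0.173, 0.985, -0.002], [0.002, -0.002, -1.0]]
force: [-0.1, 0.0, -0.2]
width: 0.587
grasp_force: 0.0
time_s: 2.4
ee_pos: [0.3991, 0.2478, 0.1091]
tool_rot: [[-0.984, 0.177, -0.001], [0.177, 0.984, -0.003], [0.001, -0.003, -1.0]]
force: [-5.1, -20.4, 21.5]
width: 0.156
grasp_force: 39.7
time_s: 3.02
ee_pos: [0.399, 0.2478, 0.1091]
tool_rot: [[-0.76, -0.65, -0.001], [-0.65, 0.76, -0.003], [0.003, -0.002, -1.0]]
force: [-5.4, -20.5, 20.5]
width: 0.158
grasp_force: 39.8
time_s: 3.65
ee_pos: [0.3996, 0.2511, 0.1089]
tool_rot: [[-0.634, -0.773, 0.001], [-0.773, 0.634, 0.001], [-0.001, -0.0, -1.0]]
force: [-0.4, -0.4, -0.9]
width: 0.57
grasp_force: 0.0
time_s: 4.03
ee_pos: [0.4011, 0.2524, 0.2329]
tool_rot: [[-0.634, -0.774, 0.006], [-0.774, 0.634, 0.005], [-0.008, -0.001, -1.0]]
force: [0.9, -0.0, -0.8]
width: 0.586
grasp_force: 0.0
((400.6669006347656, 249.53627014160156), (59.937522888183594, 13.627317428588867), 50.25802230834961) [[376.2677 230.8485]
 [386.7462 222.1362]
 [425.0661 268.224 ]
 [414.5876 276.9364]]
(544.1661987304688, -345.2816162109375) 20.023662567138672
(492.5774230957031, -357.8860778808594) 19.695524215698242
(439.07220458984375, -371.85784912109375) 19.950267791748047
slide [ 447.  -418.5   -2.7] yaw 0.641 alt -2.501 t 4.125 j7 1.76 F [-0.   0.2 -1.1] w 0.588 pos [0.3994 0.251  0.229 ] tilt [0.001 0.001] ang -129.3
```

Switched off: the blade now lies at 50 deg. The caps haven't moved. Moving to the rack while unwinding the wrist.

```bash
python3 -m pendant '{"slide":[[45,-60,0],[90,-120,0],[135,-180,0],[180,-240,0],[225,-300,0]],"yaw":[0.18,0.36,0.54,0.72,0.9],"gripper":[60,60,60,60,60]}' 30
python3 -m pendant '{"slide":[[0,0,0],[0,0,0],[0,0,0],[0,0,0],[0,0,0]],"yaw":[0.18,0.36,0.54,0.72,0.9],"gripper":[60,60,60,60,60]}' 
python3 -m pendant '{"slide":[[0,0,0],[0,0,0],[0,0,0],[0,0,0],[0,0,0]],"yaw":[0.18,0.36,0.54,0.72,0.9],"gripper":[60,60,60,60,60]}' 
python3 -m pendant '{"slide":[[0,0,0],[0,0,0],[0,0,0],[0,0,0],[0,0,0]],"yaw":[0.18,0.36,0.54,0.72,0.9],"gripper":[60,60,60,60,60]}' 
python3 -c "
from h import *
go(.5442,-.3453,.231,14)
"
```

```text
time_s: 4.75
ee_pos: [0.4734, -0.0547, 0.2274]
tool_rot: [[-1.0, 0.021, -0.001], [0.021, 1.0, -0.0], [0.001, -0.0, -1.0]]
force: [1.0, 1.1, -0.0]
width: 0.702
grasp_force: 0.0
time_s: 5.38
ee_pos: [0.4732, -0.0527, 0.2271]
tool_rot: [[-0.605, 0.797, -0.002], [0.797, 0.605, -0.001], [0.001, -0.002, -1.0]]
force: [-0.8, -0.0, -0.4]
width: 0.702
grasp_force: 0.0
time_s: 6.0
ee_pos: [0.4732, -0.0527, 0.2271]
tool_rot: [[0.248, 0.969, -0.002], [0.969, -0.248, -0.001], [-0.001, -0.002, -1.0]]
force: [0.5, -0.5, -0.1]
width: 0.702
grasp_force: 0.0
time_s: 6.62
ee_pos: [0.4732, -0.0528, 0.2272]
tool_rot: [[0.913, 0.408, -0.002], [0.408, -0.913, -0.001], [-0.002, -0.0, -1.0]]
force: [-1.0, -0.9, -0.9]
width: 0.704
grasp_force: 0.0
slide [-54.5 296.1  -3.7] yaw 0.176 alt -2.966 t 6.625 j7 -1.1 F [-1.  -0.9 -0.9] w 0.704 pos [ 0.4732 -0.0528  0.2272] tilt [-0.002 -0.001] ang 24.1
```

```bash
python3 -m pendant '{"slide":[[-10,55,0],[-20,110,0],[-35,170,0],[-45,230,0],[-54,285,0]],"yaw":[0.05,0.1,0.176,0.176,0.176],"gripper":[60,60,60,60,60]}' 30
python3 -m pendant '{"slide":[[0,10,0],[0,10,0],[0,10,0]],"yaw":[0,0,0],"gripper":[60,60,60]}'
cat >> h.py <<'E'
def circ(P,lo,hi,near,rad=.03):
    Q=P.reshape(-1,3); Q=Q[(Q[:,2]>lo)&(Q[:,2]<hi)&(np.hypot(Q[:,0]-near[0],Q[:,1]-near[1])<rad)]
    if len(Q)<20: print('few'); return
    c,r=cv2.minEnclosingCircle((Q[:,:2]*1000).astype(np.float32)); print('circ',np.round(c,1),round(r,1),'z',round(float(np.median(Q[:,2])),4),len(Q))
E
python3 -c "
from h import *
go(.5442,-.3453,.231,14)
im,P,T,f,c=cap('wrist','w3')
for n in ((.544,-.345),(.4925,-.358),(.439,-.372)): circ(P,.12,.14,n)
Q=P.reshape(-1,3);Q=Q[(Q[:,2]>.05)&(Q[:,2]<.065)&(np.hypot(Q[:,0]-.49,Q[:,1]+.358)<.11)];print(cv2.minAreaRect((Q[:,:2]*1000).astype(np.float32)))
"
```

```text
time_s: 7.25
ee_pos: [0.5423, -0.3364, 0.2267]
tool_rot: [[0.969, 0.247, -0.002], [0.247, -0.969, 0.0], [-0.002, -0.001, -1.0]]
force: [1.7, 1.3, -0.0]
width: 0.705
grasp_force: 0.0
time_s: 7.62
ee_pos: [0.5448, -0.3427, 0.2277]
tool_rot: [[0.969, 0.249, -0.001], [0.249, -0.969, 0.001], [-0.001, -0.001, -1.0]]
force: [-0.2, 0.6, 0.4]
width: 0.704
grasp_force: 0.0
slide [-1.2  2.3 -3.3] yaw 0.007 alt -3.135 t 7.625 j7 -0.57 F [-0.2  0.6  0.4] w 0.704 pos [ 0.5448 -0.3427  0.2277] tilt [-0.001  0.001] ang 14.4
circ [ 542.5 -345.8] 19.7 z 0.1271 3123
circ [ 490.5 -359.1] 19.8 z 0.127 2691
circ [ 438.3 -372.5] 19.9 z 0.1269 2364
((490.03997802734375, -359.2062683105469), (174.70155334472656, 60.115081787109375), 14.273828506469727)
```

View pics/w3.png

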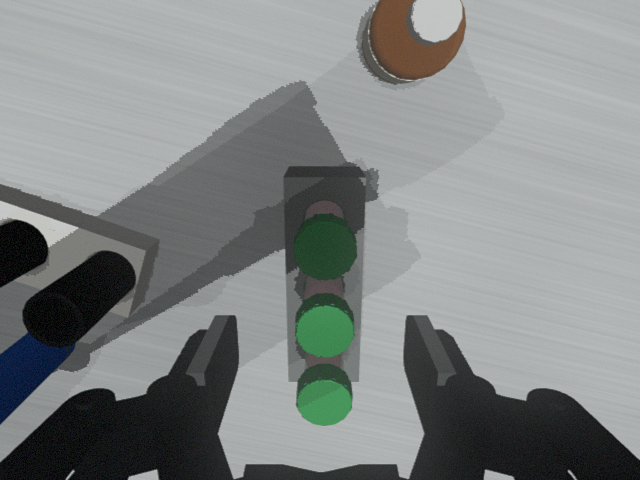

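The three caps are at (325,246), (325,330) and (325,402), and the first of them is under the TCP. Descending and gripping.

```bash
python3 -m pendant '{"slide":[[-3,2.4,0],[-3,2.4,40],[-3,2.4,80],[-3,2.4,112],[-3,2.4,120]],"yaw":[0,0,0,0,0],"gripper":[60,60,60,60,60]}' 30
python3 -m pendant '{"slide":[[0,0,0],[0,0,0],[0,0,0],[0,0,0],[0,0,0]],"yaw":[0,0,0,0,0],"gripper":[60,25,25,25,25]}' 30
python3 -m pendant '{"slide":[[0,0,-10],[0,0,-40],[0,0,-90],[0,0,-130],[0,0,-130]],"yaw":[0,0,0,0,0],"gripper":[25,25,25,25,25]}' 30
python3 -c "
from h import *
go(.446,-.1826,.237,83.7)
im,P,T,f,c=cap('wrist','w4')
im,P2,T,f,c=cap('side','s4')
"
```

```text
time_s: 8.3
ee_pos: [0.5417, -0.3465, 0.1069]
tool_rot: [[0.969, 0.248, -0.002], [0.248, -0.969, 0.001], [-0.002, -0.002, -1.0]]
force: [-0.4, -1.0, 0.3]
width: 0.704
grasp_force: 0.0
time_s: 8.93
ee_pos: [0.5433, -0.3477, 0.1099]
tool_rot: [[0.969, 0.247, 0.002], [0.247, -0.969, -0.001], [0.002, 0.001, -1.0]]
force: [-1.0, 1.1, 6.7]
width: 0.432
grasp_force: 29.3
time_s: 9.55
ee_pos: [0.5436, -0.3486, 0.2425]
tool_rot: [[0.969, 0.247, 0.005], [0.247, -0.969, -0.002], [0.005, 0.003, -1.0]]
force: [-0.6, -0.1, -1.6]
width: 0.433
grasp_force: 30.5
slide [ -53.6 -185.     4.6] yaw -1.211 alt 1.93 t 9.55 j7 -0.57 F [-0.6 -0.1 -1.6] w 0.433 pos [ 0.5436 -0.3486  0.2425] tilt [ 0.005 -0.002] ang 14.3
```

View pics/w4.png

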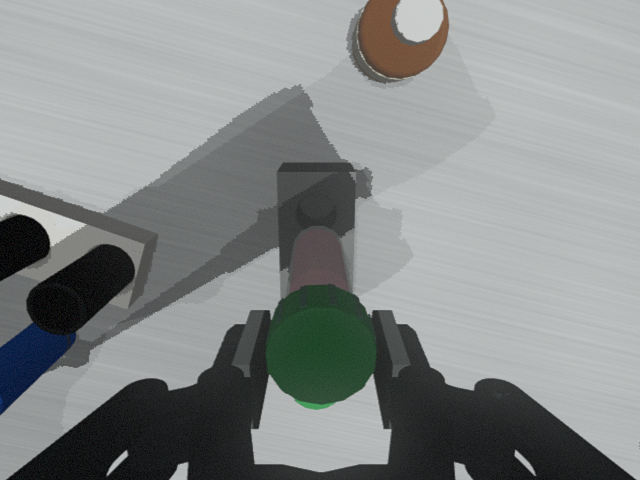

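```bash
python3 -m pendant '{"slide":[[-15,-26,-3],[-30,-52,-6],[-45,-78,-6],[-60,-104,-6],[-74,-129,-6]],"yaw":[-0.17,-0.34,-0.51,-0.68,-0.85],"gripper":[25,25,25,25,25]}' 30
python3 -m pendant '{"slide":[[0,0,0],[0,0,0],[0,0,0],[0,0,0]],"yaw":[-0.18,-0.361,-0.361,-0.361],"gripper":[25,25,25,25]}' 30
python3 -c "
from h import *
go(.446,-.1826,.237,83.7)
im,P,T,f,c=cap('wrist','w5')
s=bot.state(); p=s['ee_pos']; circ(P,p[2]+.01,p[2]+.03,p)
for n in ((.446,-.1826),(.454,-.109),(.462,-.0357)): circ(P,.105,.118,n)
"
```

```text
time_s: 10.28
ee_pos: [0.4376, -0.2398, 0.2434]
tool_rot: [[0.449, 0.894, -0.002], [0.894, -0.449, 0.0], [-0.0, -0.002, -1.0]]
force: [-0.6, 0.1, -0.3]
width: 0.426
grasp_force: 30.5
time_s: 10.78
ee_pos: [0.4386, -0.2407, 0.2439]
tool_rot: [[0.114, 0.993, -0.001], [0.993, -0.114, 0.0], [-0.0, -0.001, -1.0]]
force: [0.6, -0.5, -0.4]
width: 0.431
grasp_force: 30.5
slide [58.6  0.7  6.9] yaw -0.005 alt 3.137 t 10.775 j7 0.34 F [ 0.6 -0.5 -0.4] w 0.431 pos [ 0.4386 -0.2407  0.2439] tilt [-0.001  0.   ] ang 83.4
circ [ 439.4 -234.3] 29.2 z 0.2613 12268
circ [ 444.2 -183.4] 20.9 z 0.111 1428
circ [ 452.2 -110.6] 20.7 z 0.111 1059
few
```

View pics/w5.png

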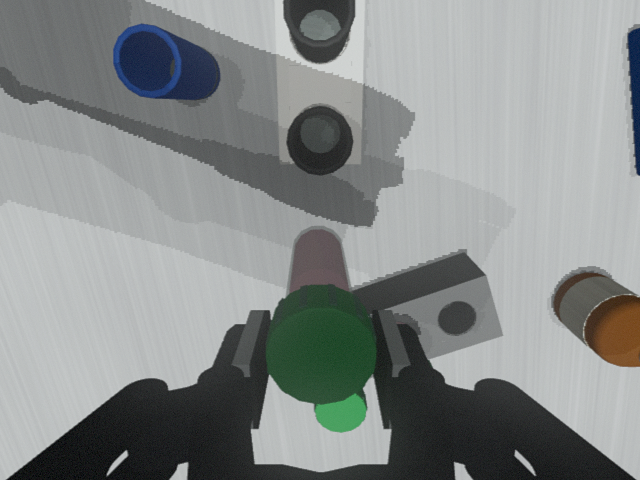

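```bash
cat >> h.py <<'E'
def held(im,P):
    "centre of the held green cap's top and of the pink barrel below, relative to TCP, in tool axes (mm)"
    s=bot.state(); R=np.array(s['tool_rot']); p=np.array(s['ee_pos'])
    I=im.astype(int); g=(I[...,1]>I[...,0]*1.4)&(I[...,1]>I[...,2]*1.3)
    D=(P-p)@R*1000; Q=D[g&(D[...,2]<-10)&(np.hypot(D[...,0],D[...,1])<35)]
    zt=np.percentile(Q[:,2],20); Q=Q[abs(Q[:,2]-zt)<3]
    print('cap',cv2.minEnclosingCircle(Q[:,:2].astype(np.float32)),zt)
    Q=D[(np.hypot(D[...,0],D[...,1])<30)&(D[...,2]>15)&(D[...,2]<110)]
    for a in range(20,110,15):
        q=Q[abs(Q[:,2]-a)<7.5]
        if len(q)>20: print(a,len(q),'xmax',np.percentile(q[:,0],99).round(1),'y',np.percentile(q[:,1],[1,99]).round(1))
E
python3 -c "
from h import *
im,P,T,f,c=cap('wrist')
held(im,P)
"
```

```text
cap ((0.07882428914308548, -0.15191592276096344), 19.41628074645996) -17.781258582489155
20 694 xmax 14.6 y [-14.1  12.2]
35 708 xmax 14.5 y [-15.   12.3]
50 565 xmax 14.5 y [-15.  12.]
65 464 xmax 14.5 y [-15.3  11.9]
80 385 xmax 14.4 y [-15.5  11.4]
95 179 xmax 14.4 y [-16.2  11.6]
```

```bash
python3 -m pendant '{"slide":[[29,-0.2,0],[57.5,-0.2,0],[57.5,-0.2,10],[57.5,-0.2,25],[57.5,-0.2,40]],"yaw":[0,0,0,0,0],"gripper":[25,25,25,25,25]}' 30
python3 -m pendant '{"slide":[[0,0,12],[0,0,24],[0,0,36],[0,0,48],[0,0,48]],"yaw":[0,0,0,0,0],"gripper":[25,25,25,25,25]}' 30
python3 -c "
from h import *
go(.4442,-.1834,.118,83.7)"
```

```text
time_s: 11.5
ee_pos: [0.4447, -0.1842, 0.2031]
tool_rot: [[0.111, 0.994, -0.001], [0.994, -0.111, -0.0], [-0.0, -0.001, -1.0]]
force: [0.1, 0.7, -1.4]
width: 0.432
grasp_force: 30.5
time_s: 12.12
ee_pos: [0.4446, -0.1835, 0.1555]
tool_rot: [[0.11, 0.994, -0.001], [0.994, -0.11, 0.0], [-0.0, -0.001, -1.0]]
force: [-0.6, -0.1, -0.4]
width: 0.433
grasp_force: 30.5
slide [ 0.1 -0.3 37.5] yaw -0.0 alt 3.141 t 12.125 j7 0.28 F [-0.6 -0.1 -0.4] w 0.433 pos [ 0.4446 -0.1835  0.1555] tilt [-0.001  0.   ] ang 83.7
```

```bash
python3 -m pendant '{"slide":[[0,0,12],[0,0,24],[0,0,36],[0,0,37],[0,0,37]],"yaw":[0,0,0,0,0],"gripper":[25,25,25,25,25]}' 30
python3 -m pendant '{"slide":[[0,0,0],[0,0,0],[0,0,0],[0,0,-40],[0,0,-100]],"yaw":[0,0,0,0,0],"gripper":[65,65,65,65,65]}' 30
python3 -c "
from h import *
im,P,T,f,c=cap('wrist')
circ(P,.122,.15,(.444,-.183)); 
im,P,T,f,c=cap('top')
circ(P,.122,.15,(.444,-.183)); 
for n in ((.5442,-.345),(.4925,-.358),(.439,-.372)): circ(P,.12,.14,n)
go(.4905,-.3591,.237,14.2)"
```

```text
time_s: 12.75
ee_pos: [0.445, -0.1837, 0.1193]
tool_rot: [[0.11, 0.994, -0.0], [0.994, -0.11, -0.0], [-0.0, -0.0, -1.0]]
force: [0.0, -0.5, -0.5]
width: 0.432
grasp_force: 30.5
time_s: 13.38
ee_pos: [0.444, -0.1834, 0.2196]
tool_rot: [[0.11, 0.994, -0.003], [0.994, -0.11, -0.0], [-0.001, -0.003, -1.0]]
force: [0.9, 0.6, 0.3]
width: 0.761
grasp_force: 0.0
circ [ 445.2 -184. ] 19.7 z 0.1311 3487
few
few
few
few
slide [-168.6   62.2  -12. ] yaw 1.212 alt -1.929 t 13.475 j7 0.22 F [ 0.4  0.8 -1.5] w 0.76 pos [ 0.4474 -0.1846  0.2245] tilt [ 0.008 -0.001] ang 83.7
```

The first tube is home: its cap top is at 0.131. Now the second tube.

```bash
python3 -m pendant '{"slide":[[-34,12,-10],[-68,24,-12],[-102,37,-12],[-136,50,-12],[-168.6,62.2,-12]],"yaw":[0.17,0.34,0.51,0.68,0.85],"gripper":[60,60,60,60,60]}' 30
python3 -m pendant '{"slide":[[0,0,0],[0,0,0],[0,0,0],[0,0,0]],"yaw":[0.18,0.362,0.362,0.362],"gripper":[60,60,60,60]}' 30
python3 -c "
from h import *
im,P,T,f,c=cap('wrist')
for n in ((.4905,-.3591),(.439,-.372)): circ(P,.12,.14,n)
Q=P.reshape(-1,3);Q=Q[(Q[:,2]>.05)&(Q[:,2]<.065)&(np.hypot(Q[:,0]-.49,Q[:,1]+.358)<.11)];print(cv2.minAreaRect((Q[:,:2]*1000).astype(np.float32)))
go(.4905,-.3591,.107,14.2)"
```

```text
time_s: 14.1
ee_pos: [0.4885, -0.3591, 0.2312]
tool_rot: [[0.822, 0.569, 0.0], [0.569, -0.822, -0.0], [-0.0, 0.0, -1.0]]
force: [0.6, 0.3, 0.2]
width: 0.704
grasp_force: 0.0
time_s: 14.6
ee_pos: [0.4884, -0.3578, 0.2312]
tool_rot: [[0.968, 0.251, -0.0], [0.251, -0.968, -0.0], [-0.0, 0.0, -1.0]]
force: [-0.3, -0.2, -0.1]
width: 0.702
grasp_force: 0.0
circ [ 489.9 -359. ] 19.7 z 0.1271 3083
circ [ 437.8 -372.4] 19.8 z 0.127 2661
((489.77252197265625, -359.2522888183594), (174.21966552734375, 60.29371643066406), 14.247825622558594)
slide [  1.7   1.8 124.3] yaw 0.005 alt -3.137 t 14.65 j7 -0.5 F [-0.1 -0.2 -0.3] w 0.703 pos [ 0.4884 -0.3578  0.2313] tilt [0. 0.] ang 14.5
```

```bash
python3 -m pendant '{"slide":[[1.1,1.5,0],[1.1,1.5,40],[1.1,1.5,80],[1.1,1.5,112],[1.1,1.5,122]],"yaw":[0,0,0,0,0],"gripper":[60,60,60,60,60]}' 30
python3 -m pendant '{"slide":[[0,0,0],[0,0,0],[0,0,0],[0,0,0],[0,0,0]],"yaw":[0,0,0,0,0],"gripper":[60,25,25,25,25]}' 30
python3 -m pendant '{"slide":[[0,0,-10],[0,0,-50],[0,0,-100],[0,0,-160],[0,0,-165]],"yaw":[0,0,0,0,0],"gripper":[25,25,25,25,25]}' 30
python3 -m pendant '{"slide":[[5,-50,0],[10,-100,0],[15,-150,0],[20,-200,0],[26,-250,0]],"yaw":[-0.17,-0.34,-0.51,-0.68,-0.85],"gripper":[25,25,25,25,25]}' 30
python3 -m pendant '{"slide":[[0,0,0],[0,0,0],[0,0,0],[0,0,0]],"yaw":[-0.18,-0.361,-0.361,-0.361],"gripper":[25,25,25,25]}' 30
python3 -c "
from h import *
im,P,T,f,c=cap('wrist')
held(im,P)
circ(P,.105,.118,(.4602,-.0375))
go(.4522,-.1106,.155,83.7)"
```

```text
time_s: 15.28
ee_pos: [0.489, -0.3588, 0.1078]
tool_rot: [[0.969, 0.247, -0.002], [0.247, -0.969, 0.001], [-0.002, -0.001, -1.0]]
force: [-0.7, 0.6, 0.4]
width: 0.704
grasp_force: 0.0
time_s: 15.9
ee_pos: [0.4905, -0.3597, 0.1108]
tool_rot: [[0.969, 0.246, 0.002], [0.246, -0.969, -0.001], [0.002, 0.001, -1.0]]
force: [0.2, -0.2, 4.8]
width: 0.434
grasp_force: 29.6
time_s: 16.52
ee_pos: [0.4908, -0.3606, 0.2795]
tool_rot: [[0.969, 0.246, 0.007], [0.246, -0.969, -0.003], [0.006, 0.004, -1.0]]
force: [-0.8, 0.2, -2.5]
width: 0.43
grasp_force: 31.1
time_s: 17.15
ee_pos: [0.4527, -0.109, 0.2747]
tool_rot: [[0.45, 0.893, 0.001], [0.893, -0.45, 0.0], [0.001, 0.0, -1.0]]
force: [1.2, 0.9, -1.0]
width: 0.431
grasp_force: 31.0
time_s: 17.65
ee_pos: [0.4532, -0.1106, 0.2744]
tool_rot: [[0.115, 0.993, -0.0], [0.993, -0.115, 0.0], [0.0, -0.0, -1.0]]
force: [0.9, 0.6, -0.1]
width: 0.428
grasp_force: 31.0
cap ((-0.12848079204559326, 0.1865072250366211), 19.34218978881836) -16.920388618336716
20 687 xmax 14.7 y [-13.5  12.8]
35 703 xmax 14.6 y [-14.5  12.9]
50 566 xmax 14.5 y [-14.6  12.9]
65 465 xmax 14.5 y [-14.8  12.9]
80 379 xmax 14.5 y [-14.7  12.8]
95 209 xmax 14.5 y [-14.6  12.6]
circ [460.6 -36.2] 20.9 z 0.111 1227
slide [-1.000e-01 -1.100e+00  1.194e+02] yaw -0.005 alt 3.136 t 17.7 j7 0.01 F [ 0.2 -0.3 -1.3] w 0.433 pos [ 0.4533 -0.1106  0.2744] tilt [-0. -0.] ang 83.4
```

```bash
python3 -m pendant '{"slide":[[0,-0.5,20],[0,-0.5,40],[0,-0.5,55],[0,-0.5,68],[0,-0.5,80]],"yaw":[0,0,0,0,0],"gripper":[25,25,25,25,25]}' 30
python3 -m pendant '{"slide":[[0,0,12],[0,0,24],[0,0,36],[0,0,40],[0,0,40]],"yaw":[0,0,0,0,0],"gripper":[25,25,25,25,25]}' 30
python3 -m pendant '{"slide":[[0,0,12],[0,0,24],[0,0,35],[0,0,36],[0,0,36]],"yaw":[0,0,0,0,0],"gripper":[25,25,25,25,25]}' 30
python3 -m pendant '{"slide":[[0,0,0],[0,0,0],[0,0,0],[0,0,-40],[0,0,-100]],"yaw":[0,0,0,0,0],"gripper":[65,65,65,65,65]}' 30
python3 -m pendant '{"slide":[[0,0,-10],[0,0,-10]],"yaw":[0,0],"gripper":[60,60]}' 30
python3 -c "
from h import *
im,P,T,f,c=cap('wrist')
circ(P,.122,.15,(.4522,-.1106)); 
go(.4378,-.3724,.231,14.2)"
```

```text
time_s: 18.32
ee_pos: [0.453, -0.1105, 0.1937]
tool_rot: [[0.111, 0.994, 0.0], [0.994, -0.111, -0.0], [-0.0, 0.0, -1.0]]
force: [-0.1, 0.5, -1.4]
width: 0.428
grasp_force: 31.0
time_s: 18.95
ee_pos: [0.4528, -0.1105, 0.1541]
tool_rot: [[0.111, 0.994, -0.0], [0.994, -0.111, -0.0], [-0.0, -0.0, -1.0]]
force: [0.3, -0.5, -0.1]
width: 0.431
grasp_force: 31.0
time_s: 19.58
ee_pos: [0.4529, -0.1105, 0.1183]
tool_rot: [[0.111, 0.994, -0.0], [0.994, -0.111, -0.0], [-0.0, -0.0, -1.0]]
force: [1.2, 0.1, 0.0]
width: 0.429
grasp_force: 31.0
time_s: 20.2
ee_pos: [0.4519, -0.1105, 0.2186]
tool_rot: [[0.111, 0.994, -0.003], [0.994, -0.111, -0.001], [-0.001, -0.003, -1.0]]
force: [1.8, 0.4, 0.1]
width: 0.76
grasp_force: 0.0
time_s: 20.45
ee_pos: [0.4532, -0.1102, 0.2287]
tool_rot: [[0.11, 0.994, 0.002], [0.994, -0.11, 0.001], [0.001, 0.001, -1.0]]
force: [-0.9, 0.2, -1.3]
width: 0.705
grasp_force: 0.0
circ [ 453.1 -110.6] 19.6 z 0.1312 3250
slide [-262.3   14.2   -3.3] yaw 1.212 alt -1.929 t 20.5 j7 0.06 F [-0.3  0.5  0.4] w 0.705 pos [ 0.4526 -0.1102  0.2278] tilt [-0.  0.] ang 83.7
```

```bash
python3 -m pendant '{"slide":[[-52,3,-3],[-104,6,-3],[-156,9,-3],[-210,12,-3],[-262,14,-3]],"yaw":[0.17,0.34,0.51,0.68,0.85],"gripper":[60,60,60,60,60]}' 30
python3 -m pendant '{"slide":[[0,0,0],[0,0,0],[0,0,0],[0,0,0]],"yaw":[0.18,0.362,0.362,0.362],"gripper":[60,60,60,60]}' 30
python3 -c "
from h import *
im,P,T,f,c=cap('wrist')
for n in ((.439,-.372),): circ(P,.12,.14,n,.06)
Q=P.reshape(-1,3);Q=Q[(Q[:,2]>.05)&(Q[:,2]<.065)&(np.hypot(Q[:,0]-.49,Q[:,1]+.358)<.11)];print(cv2.minAreaRect((Q[:,:2]*1000).astype(np.float32)))
go(.4378,-.3724,.107,14.2)"
```

```text
time_s: 21.12
ee_pos: [0.437, -0.3737, 0.2297]
tool_rot: [[0.823, 0.568, -0.002], [0.568, -0.823, 0.0], [-0.002, -0.002, -1.0]]
force: [0.4, 0.5, 1.0]
width: 0.703
grasp_force: 0.0
time_s: 21.62
ee_pos: [0.4376, -0.372, 0.2305]
tool_rot: [[0.968, 0.25, -0.001], [0.25, -0.968, 0.0], [-0.001, -0.001, -1.0]]
force: [0.4, 0.4, -0.2]
width: 0.702
grasp_force: 0.0
circ [ 437.6 -371.9] 19.6 z 0.1271 3090
((489.76519775390625, -358.5084533691406), (174.59962463378906, 60.22175598144531), 14.303398132324219)
slide [1.000e-01 4.000e-01 1.238e+02] yaw 0.004 alt -3.138 t 21.675 j7 -0.38 F [-1.3  0.2 -0.6] w 0.701 pos [ 0.4377 -0.3721  0.2308] tilt [-0.001  0.   ] ang 14.4
```

```bash
python3 -m pendant '{"slide":[[0,0,0],[0,0,40],[0,0,80],[0,0,112],[0,0,121]],"yaw":[0,0,0,0,0],"gripper":[60,60,60,60,60]}' 30
python3 -m pendant '{"slide":[[0,0,0],[0,0,0],[0,0,0],[0,0,0],[0,0,0]],"yaw":[0,0,0,0,0],"gripper":[60,25,25,25,25]}' 30
python3 -m pendant '{"slide":[[0,0,-10],[0,0,-50],[0,0,-100],[0,0,-160],[0,0,-165]],"yaw":[0,0,0,0,0],"gripper":[25,25,25,25,25]}' 30
python3 -m pendant '{"slide":[[18,-54,0],[36,-108,0],[54,-162,0],[72,-216,0],[88,-264,0]],"yaw":[-0.17,-0.34,-0.51,-0.68,-0.85],"gripper":[25,25,25,25,25]}' 30
python3 -m pendant '{"slide":[[0,0,0],[0,0,0],[0,0,0],[0,0,0]],"yaw":[-0.18,-0.361,-0.361,-0.361],"gripper":[25,25,25,25]}' 30
python3 -c "
from h import *
im,P,T,f,c=cap('wrist')
held(im,P)
circ(P,.105,.118,(.4602,-.0375))
go(.4606,-.0368,.155,83.7)"
```

```text
time_s: 22.3
ee_pos: [0.437, -0.3719, 0.1089]
tool_rot: [[0.969, 0.246, -0.002], [0.246, -0.969, 0.001], [-0.002, -0.002, -1.0]]
force: [0.9, 0.4, 0.2]
width: 0.709
grasp_force: 0.0
time_s: 22.92
ee_pos: [0.4386, -0.3728, 0.1117]
tool_rot: [[0.969, 0.246, 0.002], [0.246, -0.969, -0.001], [0.002, 0.001, -1.0]]
force: [0.1, 0.9, 6.9]
width: 0.432
grasp_force: 29.3
time_s: 23.55
ee_pos: [0.4387, -0.3738, 0.28]
tool_rot: [[0.97, 0.245, 0.006], [0.245, -0.97, -0.002], [0.005, 0.004, -1.0]]
force: [0.5, 0.2, -1.5]
width: 0.433
grasp_force: 31.0
time_s: 24.18
ee_pos: [0.458, -0.0928, 0.2757]
tool_rot: [[0.45, 0.893, 0.001], [0.893, -0.45, 0.001], [0.001, 0.0, -1.0]]
force: [0.1, 0.0, -0.5]
width: 0.43
grasp_force: 30.9
time_s: 24.68
ee_pos: [0.4582, -0.095, 0.2754]
tool_rot: [[0.117, 0.993, -0.0], [0.993, -0.117, 0.0], [0.0, -0.0, -1.0]]
force: [0.0, 0.1, -0.8]
width: 0.425
grasp_force: 30.9
cap ((-0.38370481133461, 0.04186328127980232), 19.282512664794922) -16.04156646906117
20 669 xmax 14.2 y [-13.6  12.2]
35 719 xmax 14.2 y [-14.4  13.8]
50 570 xmax 14.1 y [-14.4  13.5]
65 478 xmax 14.1 y [-14.6  13.6]
80 390 xmax 14.1 y [-14.7  13.1]
95 224 xmax 14.0 y [-14.9  13.5]
circ [460.7 -36.3] 20.9 z 0.1111 1154
slide [ 58.1  -4.4 120.3] yaw -0.006 alt 3.135 t 24.725 j7 -0.02 F [-0.7 -0.1 -1.4] w 0.43 pos [ 0.4582 -0.095   0.2753] tilt [-0.  0.] ang 83.3
```

```bash
python3 -m pendant '{"slide":[[29,-2,0],[58.8,-3.9,0],[58.8,-3.9,25],[58.8,-3.9,50],[58.8,-3.9,60]],"yaw":[0,0,0,0,0],"gripper":[25,25,25,25,25]}' 30
python3 -m pendant '{"slide":[[0,0,12],[0,0,24],[0,0,36],[0,0,48],[0,0,60]],"yaw":[0,0,0,0,0],"gripper":[25,25,25,25,25]}' 30
python3 -m pendant '{"slide":[[0,0,12],[0,0,24],[0,0,35],[0,0,36],[0,0,36]],"yaw":[0,0,0,0,0],"gripper":[25,25,25,25,25]}' 30
python3 -m pendant '{"slide":[[0,0,0],[0,0,0],[0,0,0],[0,0,-40],[0,0,-100]],"yaw":[0,0,0,0,0],"gripper":[65,65,65,65,65]}' 30
python3 -m pendant '{"slide":[[0,0,-10],[0,0,-10]],"yaw":[0,0],"gripper":[60,60]}' 30
python3 -c "
from h import *
im,P,T,f,c=cap('wrist')
circ(P,.122,.15,(.4606,-.0368)); 
go(.4606,-.0368,.08,83.7)"
```

```text
time_s: 25.35
ee_pos: [0.4605, -0.0361, 0.2144]
tool_rot: [[0.114, 0.993, -0.002], [0.993, -0.114, -0.001], [-0.001, -0.001, -1.0]]
force: [0.3, 0.2, -0.5]
width: 0.43
grasp_force: 31.0
time_s: 25.98
ee_pos: [0.4611, -0.036, 0.1545]
tool_rot: [[0.112, 0.994, -0.0], [0.994, -0.112, -0.0], [-0.0, 0.0, -1.0]]
force: [0.2, -0.1, -1.0]
width: 0.431
grasp_force: 31.0
time_s: 26.6
ee_pos: [0.4612, -0.0361, 0.1194]
tool_rot: [[0.112, 0.994, 0.0], [0.994, -0.112, -0.0], [-0.0, 0.0, -1.0]]
force: [0.4, 0.4, -1.4]
width: 0.432
grasp_force: 31.0
time_s: 27.22
ee_pos: [0.4601, -0.0363, 0.2196]
tool_rot: [[0.112, 0.994, -0.003], [0.994, -0.112, -0.002], [-0.002, -0.003, -1.0]]
force: [0.9, 0.8, 0.8]
width: 0.76
grasp_force: 0.0
time_s: 27.48
ee_pos: [0.4612, -0.0356, 0.2296]
tool_rot: [[0.111, 0.994, 0.001], [0.994, -0.111, 0.001], [0.001, 0.001, -1.0]]
force: [-0.4, -0.7, -0.1]
width: 0.706
grasp_force: 0.0
circ [461.2 -36.8] 19.8 z 0.1312 3239
slide [-1.200e+00  1.000e-01  1.487e+02] yaw -0.002 alt 3.14 t 27.525 j7 -0.1 F [-0.1  0.7  0.2] w 0.702 pos [ 0.4607 -0.0357  0.2287] tilt [-0.  0.] ang 83.6
```

All three tubes are home. The gripper always points down, so I'll carry each loaded sleeve upright. I'll set its foot on the rollers, pivot it down in the pads under a light grip, and release when nearly flat. The trough pitch (40 mm) is less than a sleeve's 42 mm diameter, so I'll use the troughs at y = -80, 0 and +80.

```bash
python3 -m pendant '{"slide":[[-1,0.6,0],[-1,0.6,40],[-1,0.6,90],[-1,0.6,130],[-1,0.6,148]],"yaw":[0,0,0,0,0],"gripper":[62,62,62,62,62]}' 30
python3 -m pendant '{"slide":[[0,0,0],[0,0,0],[0,0,0],[0,0,0],[0,0,0]],"yaw":[0,0,0,0,0],"gripper":[62,25,25,25,25]}' 30
python3 -m pendant '{"slide":[[0,0,-10],[0,0,-40],[0,0,-90],[0,0,-140],[0,0,-163]],"yaw":[0,0,0,0,0],"gripper":[25,25,25,25,25]}' 30
cat > arc.py <<'E'
from h import *
def Fz(th):
    ph=np.linspace(-np.pi/2,np.pi/2,721); y=21*np.sin(ph); dz=-21*np.cos(ph)*np.sin(th)
    ins=14**2-(abs(y)-20)**2; k=ins>0
    return max(65+np.sqrt(ins[k])-dz[k])
def tcp(th,h=92,xp=-66):
    return xp-21*np.cos(th)+h*np.sin(th), Fz(th)+h*np.cos(th)-19
if __name__=='__main__':
    for d in (0,5,10,15,20,30,40,50,60,70,75,80,85,87,90): print(d,np.round(tcp(np.radians(d)),1))
E
python3 arc.py; python3 -c "
from h import *
x,y=mix(-87,-80);print(x,y);go(x,y,.235,19.9)"
```

```text
time_s: 28.15
ee_pos: [0.4596, -0.0378, 0.0782]
tool_rot: [[0.113, 0.994, -0.005], [0.994, -0.113, -0.002], [-0.003, -0.005, -1.0]]
force: [-0.7, -0.7, 1.1]
width: 0.724
grasp_force: 0.0
time_s: 28.78
ee_pos: [0.4618, -0.0368, 0.0818]
tool_rot: [[0.112, 0.994, 0.001], [0.994, -0.112, 0.0], [0.001, 0.001, -1.0]]
force: [-1.8, 0.5, 7.3]
width: 0.486
grasp_force: 31.4
time_s: 29.4
ee_pos: [0.4622, -0.0374, 0.2472]
tool_rot: [[0.112, 0.994, 0.003], [0.994, -0.112, 0.001], [0.002, 0.003, -1.0]]
force: [-0.8, 1.2, -2.9]
width: 0.489
grasp_force: 31.6
0 [-87. 152.]
5 [-78.9 152.4]
10 [-70.7 152.4]
15 [-62.5 151.8]
20 [-54.3 150.6]
30 [-38.2 146.2]
40 [-23.  139.2]
50 [ -9.  129.9]
60 [  3.2 118.4]
70 [ 13.3 105.2]
75 [17.4 97.9]
80 [21.  90.4]
85 [23.8 82.7]
87 [24.8 79.5]
90 [26.  74.7]
55.094703032862405 105.0630710293689
slide [110574.3  42473.9    311.1] yaw 1.111 alt -2.031 t 29.4 j7 -0.11 F [-0.8  1.2 -2.9] w 0.489 pos [ 0.4622 -0.0374  0.2472] tilt [0.003 0.001] ang 83.5
```

```bash
sed -i 's/def mix(x,y): return/def mix(x,y): x,y=x\/1e3,y\/1e3; return/; ' h.py
sed -i 's/def mix(x,y): x,y=x\/1e3,y\/1e3; return M0+x\*ex+y\*ey/def mix(x,y): return M0+x\/1e3*ex+y\/1e3*ey/' h.py
cat >> h.py <<'E'
def gom(x,y,z,ang=None): p=mix(x,y); go(p[0],p[1],z/1e3,ang)
def where():
    p=np.array(bot.state()['ee_pos']); d=p[:2]-M0; print('mixer frame',np.round([d@ex*1e3,d@ey*1e3,p[2]*1e3],1))
E
python3 -m pendant '{"slide":[[50,9,0],[102,18,0],[154,28,0],[206,38,0],[258,47,0]],"yaw":[0,0,0,0,0],"gripper":[25,25,25,25,25]}' 30
python3 -m pendant '{"slide":[[20,4,0],[20,4,0],[20,4,0],[20,4,0],[20,4,0]],"yaw":[0.18,0.36,0.54,0.72,0.9],"gripper":[25,25,25,25,25]}' 30
python3 -m pendant '{"slide":[[0,0,0],[0,0,0],[0,0,0],[0,0,0]],"yaw":[0.18,0.211,0.211,0.211],"gripper":[25,25,25,25]}' 30
python3 -c "
from h import *
gom(-87,-80,245,19.9);where()
im,P,T,f,c=cap('wrist','w6')
np.save('w6P',P)
Q=P.reshape(-1,3);d=(Q[:,:2]-M0)*1e3;q=np.c_[d@ex,d@ey,Q[:,2]*1e3]
for x in (-55,-5,20,45):
    k=q[(abs(q[:,0]-x)<4)&(q[:,2]>55)&(q[:,2]<85)]
    out=[]
    for y0 in (-100,-60,-20,20,60,100):
        m=k[(abs(k[:,1]-y0)<11)&(k[:,2]>70)]
        if len(m)>30: p=np.polyfit(m[:,1],m[:,2],2); yc=-p[1]/2/p[0]; out.append((y0,round(yc,1),round(np.polyval(p,yc),1)))
    print(x,out)
"
```

```text
time_s: 30.02
ee_pos: [0.5373, 0.2156, 0.2449]
tool_rot: [[0.112, 0.994, 0.0], [0.994, -0.112, -0.0], [-0.0, 0.0, -1.0]]
force: [0.9, -1.1, -2.0]
width: 0.488
grasp_force: 31.6
time_s: 30.65
ee_pos: [0.543, 0.2334, 0.2448]
tool_rot: [[0.851, 0.525, -0.0], [0.525, -0.851, -0.0], [-0.0, 0.0, -1.0]]
force: [0.3, 0.1, -2.1]
width: 0.488
grasp_force: 31.7
time_s: 31.15
ee_pos: [0.5433, 0.2335, 0.2444]
tool_rot: [[0.939, 0.343, -0.0], [0.343, -0.939, 0.0], [-0.0, -0.0, -1.0]]
force: [-0.5, -0.2, -2.2]
width: 0.486
grasp_force: 31.7
slide [ 63.2 -81.6  -0.5] yaw 0.003 alt -3.139 t 31.15 j7 -1.42 F [-0.5 -0.2 -2.2] w 0.486 pos [0.5433 0.2335 0.2444] tilt [-0.  0.] ang 20.1
mixer frame [-24.1   1.8 244.4]
-55 [(-100, np.float64(-100.4), np.float64(78.1)), (-60, np.float64(-60.4), np.float64(78.2)), (-20, np.float64(-20.3), np.float64(78.2)), (20, np.float64(19.6), np.float64(78.3)), (60, np.float64(59.6), np.float64(78.3)), (100, np.float64(99.6), np.float64(78.2))]
-5 [(-100, np.float64(-100.4), np.float64(78.2)), (-60, np.float64(-60.2), np.float64(78.2)), (-20, np.float64(-18.9), np.float64(78.8)), (20, np.float64(25.7), np.float64(76.7)), (60, np.float64(59.7), np.float64(78.2)), (100, np.float64(99.6), np.float64(78.2))]
20 [(-100, np.float64(-100.2), np.float64(76.8)), (-60, np.float64(-60.3), np.float64(76.8)), (60, np.float64(59.6), np.float64(76.9)), (100, np.float64(99.6), np.float64(76.7))]
45 [(-100, np.float64(-100.3), np.float64(78.0)), (-60, np.float64(-60.2), np.float64(78.1)), (60, np.float64(59.8), np.float64(78.2)), (100, np.float64(99.7), np.float64(78.2))]
```

View pics/w6.png

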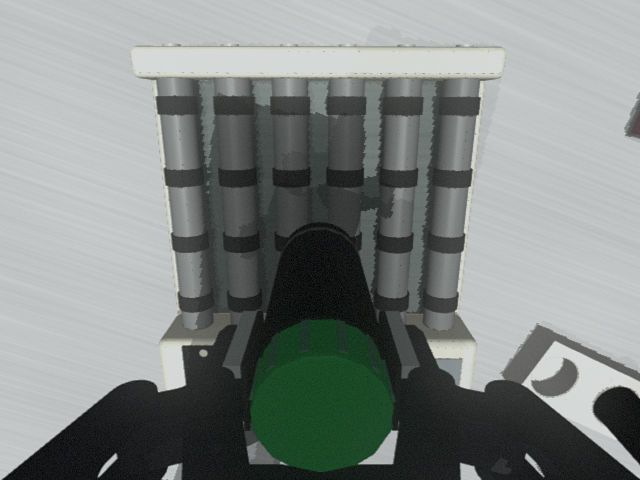

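The mixer pose checks out: roller crests are within 0.4 mm of prediction. The held sleeve hangs upright between the fingers, with its foot at about (320,235). Moving over the trough at y = -80 and lowering to just above contact.

```bash
python3 -m pendant '{"slide":[[30,-40,0],[63,-82,0],[63,-82,30],[63,-82,60],[63,-82,82]],"yaw":[0,0,0,0,0],"gripper":[25,25,25,25,25]}' 30
python3 -m pendant '{"slide":[[0,0,4],[0,0,6],[0,0,8],[0,0,8]],"yaw":[0,0,0,0],"gripper":[25,25,25,25]}' 30
sed -i 's/h=92/h=95/' arc.py; python3 arc.py | head -8; python3 -c "
from h import *
gom(-87,-80.3,155,19.9);where()"
```

```text
time_s: 31.82
ee_pos: [0.5743, 0.3319, 0.1609]
tool_rot: [[0.94, 0.342, -0.001], [0.342, -0.94, -0.001], [-0.001, 0.0, -1.0]]
force: [-0.3, 0.4, -3.1]
width: 0.489
grasp_force: 31.9
time_s: 32.33
ee_pos: [0.5748, 0.3322, 0.1548]
tool_rot: [[0.94, 0.341, 0.0], [0.341, -0.94, 0.001], [0.001, -0.0, -1.0]]
force: [-0.4, -0.2, -3.3]
width: 0.49
grasp_force: 31.9
0 [-87. 155.]
5 [-78.6 155.4]
10 [-70.2 155.4]
15 [-61.7 154.7]
20 [-53.2 153.4]
30 [-36.7 148.8]
40 [-21.  141.5]
50 [ -6.7 131.8]
slide [-0.3  0.  -0.2] yaw 0.001 alt -3.141 t 32.325 j7 -1.44 F [-0.4 -0.2 -3.3] w 0.49 pos [0.5748 0.3322 0.1548] tilt [0.    0.001] ang 19.9
mixer frame [-87.3 -80.3 154.8]
```

```bash
python3 -m pendant '{"slide":[[0,0,1],[0,0,2],[0,0,3],[0,0,3]],"yaw":[0,0,0,0],"gripper":[25,25,25,25]}' 22
```

```text
time_s: 32.83
ee_pos: [0.5759, 0.3325, 0.1537]
tool_rot: [[0.94, 0.341, 0.003], [0.341, -0.94, 0.002], [0.003, -0.001, -1.0]]
force: [-5.0, -2.0, 23.3]
width: 0.486
grasp_force: 33.8
```

```bash
python3 -m pendant '{"slide":[[-3,0,-1.2],[-6,0,-1.5],[-9,0,-1.7],[-13,0,-1.8],[-17,0,-1.8]],"yaw":[0,0,0,0,0],"gripper":[25,25,25,25,25]}' 20
python3 -c "
from h import *
where()
im,P,T,f,c=cap('wrist','w7')"
```

```text
time_s: 33.45
ee_pos: [0.5586, 0.3263, 0.1533]
tool_rot: [[0.94, 0.341, 0.001], [0.341, -0.94, 0.0], [0.001, -0.0, -1.0]]
force: [3.1, 2.5, 3.7]
width: 0.489
grasp_force: 32.3
mixer frame [-70.1 -80.3 153.3]
```

View pics/w7.png

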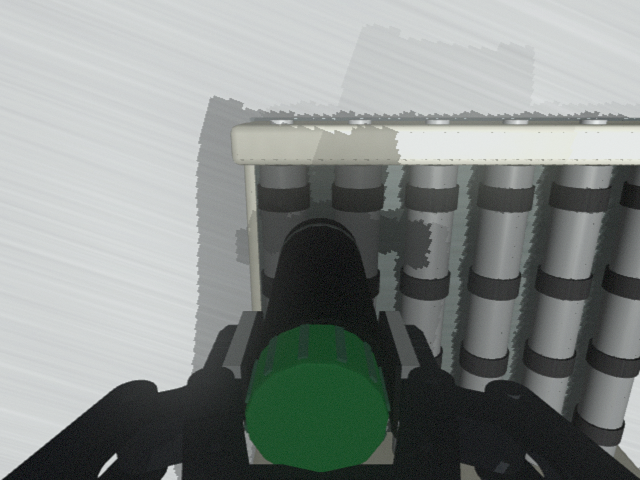

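```bash
cat >> h.py <<'E'
def tilt():
    im,P,T,f,c=cap('wrist'); s=bot.state(); R=np.array(s['tool_rot']); D=(P-np.array(s['ee_pos']))@R*1000
    I=im.astype(int); g=(I[...,1]>I[...,0]*1.4)&(I[...,1]>I[...,2]*1.3)
    Q=D[(abs(D[...,1])<4)&~g&(D[...,0]>5)&(D[...,0]<110)&(I.max(-1)<60)&(D[...,2]<s['ee_pos'][2]*1e3-82)&(D[...,2]>-30)]
    vx,vz,x0,z0=cv2.fitLine(Q[:,[0,2]].astype(np.float32),cv2.DIST_HUBER,0,.01,.01).ravel()
    if vz<0: vx,vz=-vx,-vz
    n=np.array([vz,-vx]);  # outward (x+, up)
    a=Q[:,[0,2]]@[vx,vz]; top=a.max()
    # axis line = surface line minus 21 n ; foot corner end at a.max
    ax=np.array([x0,z0])-21*n; e=np.array([x0,z0])+(top-np.array([x0,z0])@[vx,vz])*np.array([vx,vz])-21*n
    h=e@[vx,vz]-np.array([0,-19])@[vx,vz]
    print('tilt deg',round(np.degrees(np.arctan2(vx,vz)),1),'foot centre (tool x,z)',np.round(e,1),'h',round(h,1),'axis off grasp',round((np.array([0,-19])-ax)@n,1),'n',len(Q)); where()
    print('F',np.round(s['force'],1),'grip',s['grasp_force'],'t',s['time_s'])
E
python3 -c "
from h import *
tilt()"
```

```text
tilt deg 1.7 foot centre (tool x,z) [ 3.  71.7] h 90.7 axis off grasp -0.2 n 2167
mixer frame [-69.9 -80.3 153.3]
F [2.  0.8 3.6] grip 32.26467772386968 t 33.55
```

It slid instead of tilting because the press was too light. The foot's edge is now on a rubber band, so I'll press harder and loosen the grip a little.

```bash
python3 -m pendant '{"slide":[[0,0,1],[0,0,2],[-4,0,2.2],[-8,0,2.2],[-12,0,2.2]],"yaw":[0,0,0,0,0],"gripper":[38,38,38,38,38]}' 20
python3 -c "
from h import *
tilt()"
```

```text
time_s: 34.17
ee_pos: [0.5485, 0.3228, 0.1522]
tool_rot: [[0.94, 0.341, 0.002], [0.341, -0.94, 0.002], [0.003, -0.001, -1.0]]
force: [3.3, 1.5, 13.7]
width: 0.491
grasp_force: 33.5
tilt deg 7.4 foot centre (tool x,z) [13.4 72.6] h 92.6 axis off grasp -1.5 n 2464
mixer frame [-58.9 -80.4 152.1]
F [ 3.2  1.6 14.7] grip 33.54386075399816 t 34.225
```

```bash
python3 -m pendant '{"slide":[[-6,0,0.2],[-12,0,0.6],[-17,0,1.2],[-21.5,0,2],[-30,0,4]],"yaw":[0,0,0,0,0],"gripper":[38,38,38,38,38]}' 20
python3 -c "
from h import *
tilt()"
```

```text
time_s: 34.85
ee_pos: [0.5192, 0.3121, 0.147]
tool_rot: [[0.94, 0.341, 0.0], [0.341, -0.94, 0.0], [0.0, -0.0, -1.0]]
force: [3.4, 1.3, 1.9]
width: 0.49
grasp_force: 29.1
tilt deg 26.2 foot centre (tool x,z) [45.4 65.2] h 95.5 axis off grasp -3.6 n 3784
mixer frame [-26.9 -80.2 146.5]
F [0.4 1.2 4.3] grip 28.848531134426594 t 34.9
```

Tilting well now: 26 deg, with the foot staying at x = -72. Continuing to about 50 deg. Then I'll lift a little and shift back so the cap end clears the housing.

```bash
python3 -m pendant '{"slide":[[-11,0,4.5],[-22,0,10],[-29.5,0,14.8],[-36.5,0,20],[-36.5,0,20]],"yaw":[0,0,0,0,0],"gripper":[38,38,38,38,38]}' 20
python3 -c "
from h import *
tilt()"
python3 -m pendant '{"slide":[[0,0,-8],[12,0,-8],[25,0,-8],[25,0,-3],[25,0,-1]],"yaw":[0,0,0,0,0],"gripper":[38,38,38,38,38]}' 20
python3 -c "
from h import *
tilt()"
```

```text
time_s: 35.52
ee_pos: [0.484, 0.2994, 0.1264]
tool_rot: [[0.94, 0.341, -0.001], [0.341, -0.94, -0.001], [-0.001, 0.0, -1.0]]
force: [-1.2, -0.4, 1.6]
width: 0.489
grasp_force: 20.3
tilt deg 51.4 foot centre (tool x,z) [76.5 38.9] h 95.9 axis off grasp -2.5 n 5622
mixer frame [  8.9 -80.3 126.7]
F [-1.6  0.3  0.9] grip 20.36786844022572 t 35.575
time_s: 36.2
ee_pos: [0.5081, 0.3076, 0.1271]
tool_rot: [[0.94, 0.34, -0.001], [0.34, -0.94, -0.001], [-0.001, 0.001, -1.0]]
force: [0.1, -0.1, -2.4]
width: 0.488
grasp_force: 20.7
tilt deg 50.2 foot centre (tool x,z) [75.8 40.1] h 96.1 axis off grasp -3.1 n 5449
mixer frame [-16.  -79.9 127.1]
F [ 0.4 -0.3 -3.1] grip 20.672853011637926 t 36.25
```

```bash
python3 -m pendant '{"slide":[[-6,0,7],[-12.5,0,13.5],[-18,0,20],[-22.8,0,27],[-27,0,34]],"yaw":[0,0,0,0,0],"gripper":[38,38,38,38,38]}' 20
python3 -c "
from h import *
tilt()"
python3 -m pendant '{"slide":[[-2,0,4],[-4,0,8],[-5,0,11],[-5,0,11]],"yaw":[0,0,0,0],"gripper":[38,38,38,38]}' 20
python3 -c "
from h import *
tilt()"
```

```text
time_s: 36.88
ee_pos: [0.4826, 0.2988, 0.0935]
tool_rot: [[0.94, 0.341, 0.0], [0.341, -0.94, 0.0], [0.0, -0.0, -1.0]]
force: [0.7, 0.5, 0.2]
width: 0.478
grasp_force: 20.2
tilt deg 75.1 foot centre (tool x,z) [95.5  2.4] h 97.8 axis off grasp -3.9 n 4976
mixer frame [ 11.5 -80.2  92.6]
F [ 0.1  0.6 -1.7] grip 20.31512570567429 t 36.925
time_s: 37.42
ee_pos: [0.4782, 0.2971, 0.0827]
tool_rot: [[0.94, 0.341, -0.0], [0.341, -0.94, -0.0], [-0.0, 0.0, -1.0]]
force: [-1.0, 0.1, -0.6]
width: 0.478
grasp_force: 20.3
tilt deg 84.1 foot centre (tool x,z) [97.8 -7.7] h 98.4 axis off grasp 1.2 n 1087
mixer frame [ 15.4 -80.2  82.9]
F [-1.1 -0.  -0.3] grip 20.242471179212203 t 37.475
```

```bash
python3 -m pendant '{"slide":[[0,0,1],[0,0,2],[0,0,2.5],[0,0,2.5]],"yaw":[0,0,0,0],"gripper":[38,38,38,38]}' 20
python3 -m pendant '{"slide":[[0,0,0],[0,0,0],[0,0,0],[0,0,0],[0,0,0]],"yaw":[0,0,0,0,0],"gripper":[41,42,43,44,50]}' 20
python3 -m pendant '{"slide":[[0,0,0],[0,0,-20],[0,0,-70],[0,0,-120],[0,0,-150]],"yaw":[0,0,0,0,0],"gripper":[60,60,60,60,60]}' 30
cat >> h.py <<'E'
def lying(P,im,y0):
    Q=P.reshape(-1,3); d=(Q[:,:2]-M0)*1e3; q=np.c_[d@ex,d@ey,Q[:,2]*1e3]
    I=im.reshape(-1,3).astype(int); g=(I[:,1]>I[:,0]*1.4)&(I[:,1]>I[:,2]*1.3)
    k=(abs(q[:,1]-y0)<24)&(q[:,2]>98)&(q[:,2]<125); s=q[k]
    print('lying x',np.percentile(s[:,0],[0.5,99.5]).round(1),'cap x',np.percentile(q[k&g][:,0],[1,99]).round(1) if (k&g).any() else None)
    for x in (-60,-30,0,20): 
        m=s[abs(s[:,0]-x)<5]
        if len(m)>10: print(x,'ytop',round(np.mean(np.percentile(m[:,1],[2,98])),1),'ztop',round(np.percentile(m[:,2],95),1),len(m))
E
python3 -c "
from h import *
im,P,T,f,c=cap('wrist','w8'); lying(P,im,-80); where()"
```

```text
time_s: 37.98
ee_pos: [0.4781, 0.2971, 0.0803]
tool_rot: [[0.94, 0.341, -0.0], [0.341, -0.94, -0.0], [-0.0, 0.0, -1.0]]
force: [-1.7, -0.5, -0.3]
width: 0.479
grasp_force: 20.3
time_s: 38.6
ee_pos: [0.4783, 0.2972, 0.0804]
tool_rot: [[0.94, 0.341, 0.0], [0.341, -0.94, 0.0], [0.0, 0.0, -1.0]]
force: [-0.4, -0.3, 0.2]
width: 0.586
grasp_force: 0.0
time_s: 39.22
ee_pos: [0.479, 0.297, 0.2339]
tool_rot: [[0.94, 0.34, 0.002], [0.34, -0.94, 0.002], [0.002, -0.001, -1.0]]
force: [-0.0, 0.0, -0.6]
width: 0.7
grasp_force: 0.0
lying x [-79.4  96.2] cap x [25.4 45.3]
-60 ytop -80.2 ztop 114.8 1169
-30 ytop -80.2 ztop 114.6 1033
0 ytop -80.2 ztop 114.6 936
20 ytop -80.4 ztop 114.6 865
mixer frame [ 13.5 -79.8 236.7]
```

View pics/w8.png

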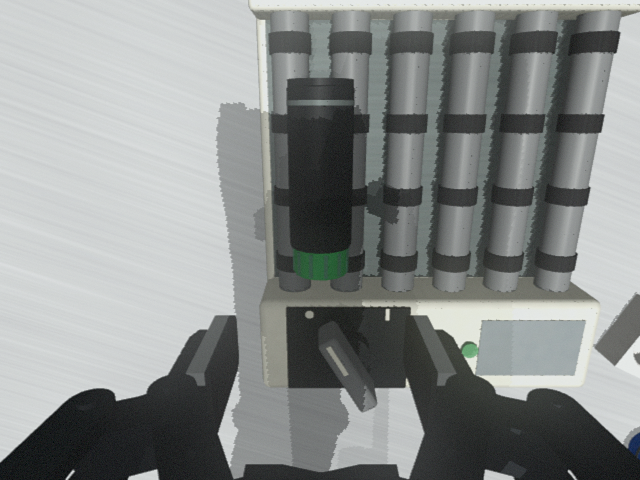

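The sleeve lies level in the trough with its axis at y = -80.2, spanning x = -79 to +46. The switch is at off and the tube is still home. Now the middle sleeve.

```bash
python3 -m pendant '{"slide":[[-22,50,-6],[-44,101,-8],[-66,152,-8],[-88,203,-8],[-110,253,-8]],"yaw":[-0.17,-0.34,-0.51,-0.68,-0.85],"gripper":[62,62,62,62,62]}' 30
python3 -c "
from h import *
go(.4531,-.1106,.24,83.7)"
```

```text
time_s: 39.9
ee_pos: [0.4607, 0.0197, 0.2392]
tool_rot: [[0.36, 0.933, 0.001], [0.933, -0.36, 0.001], [0.001, 0.0, -1.0]]
force: [0.8, 0.2, -1.3]
width: 0.726
grasp_force: 0.0
slide [-124.3   39.8   -0.9] yaw -0.258 alt 2.883 t 39.9 j7 -0.47 F [ 0.8  0.2 -1.3] w 0.726 pos [0.4607 0.0197 0.2392] tilt [0.001 0.001] ang 68.9
```

```bash
python3 -m pendant '{"slide":[[-42,13,0],[-84,26,0],[-124,40,0],[-124,40,0],[-124,40,0]],"yaw":[-0.13,-0.258,-0.258,-0.258,-0.258],"gripper":[62,62,62,62,62]}' 30
python3 -c "
from h import *
im,P,T,f,c=cap('wrist')
for n in ((.4531,-.1106),(.4452,-.184)): circ(P,.12,.14,n)
go(.4531,-.1106,.08,83.7)"
```

```text
time_s: 40.52
ee_pos: [0.453, -0.1082, 0.2388]
tool_rot: [[0.116, 0.993, 0.0], [0.993, -0.116, 0.0], [0.0, 0.0, -1.0]]
force: [0.5, -0.2, -0.2]
width: 0.727
grasp_force: 0.0
circ [ 452.9 -110.7] 19.7 z 0.1312 3068
circ [ 445.1 -183.9] 19.9 z 0.1311 2621
slide [ -2.9   0.3 158.7] yaw -0.005 alt 3.137 t 40.575 j7 0.09 F [-0.6  0.1 -1. ] w 0.727 pos [ 0.4532 -0.1077  0.2387] tilt [0. 0.] ang 83.4
```

```bash
python3 -m pendant '{"slide":[[-2.5,0.2,0],[-2.5,0.2,45],[-2.5,0.2,100],[-2.5,0.2,140],[-2.5,0.2,158]],"yaw":[0,0,0,0,0],"gripper":[62,62,62,62,62]}' 30
python3 -m pendant '{"slide":[[0,0,0],[0,0,0],[0,0,0],[0,0,0],[0,0,0]],"yaw":[0,0,0,0,0],"gripper":[62,25,25,25,25]}' 22
python3 -m pendant '{"slide":[[0,0,-10],[0,0,-40],[0,0,-90],[0,0,-140],[0,0,-163]],"yaw":[0,0,0,0,0],"gripper":[25,25,25,25,25]}' 22
python3 -m pendant '{"slide":[[50,12,0],[102,25,0],[154,38,0],[206,51,0],[258,65,0]],"yaw":[0,0,0,0,0],"gripper":[25,25,25,25,25]}' 22
python3 -m pendant '{"slide":[[50,12,0],[100,25,0],[117,29,0],[117,29,0],[117,29,0]],"yaw":[0.18,0.36,0.54,0.72,0.9],"gripper":[25,25,25,25,25]}' 22
python3 -m pendant '{"slide":[[0,0,0],[0,0,0],[0,0,0],[0,0,0]],"yaw":[0.18,0.211,0.211,0.211],"gripper":[25,25,25,25]}' 22
python3 -c "
from h import *
gom(-73,-.3,155,19.9);tilt()"
```

```text
time_s: 41.2
ee_pos: [0.4519, -0.1105, 0.0783]
tool_rot: [[0.114, 0.993, -0.003], [0.993, -0.114, -0.001], [-0.001, -0.003, -1.0]]
force: [0.3, -0.3, 1.4]
width: 0.724
grasp_force: 0.0
time_s: 41.82
ee_pos: [0.4535, -0.1106, 0.0813]
tool_rot: [[0.114, 0.993, 0.001], [0.993, -0.114, 0.001], [0.001, 0.001, -1.0]]
force: [-3.4, -0.6, 10.1]
width: 0.488
grasp_force: 22.4
time_s: 42.45
ee_pos: [0.4536, -0.1112, 0.2458]
tool_rot: [[0.115, 0.993, 0.002], [0.993, -0.115, 0.001], [0.002, 0.002, -1.0]]
force: [0.1, 0.6, -3.4]
width: 0.485
grasp_force: 23.3
time_s: 43.08
ee_pos: [0.5475, 0.1399, 0.2442]
tool_rot: [[0.115, 0.993, 0.001], [0.993, -0.115, 0.001], [0.001, 0.0, -1.0]]
force: [1.6, -0.2, -2.0]
width: 0.489
grasp_force: 23.1
time_s: 43.7
ee_pos: [0.5891, 0.2513, 0.2442]
tool_rot: [[0.852, 0.523, 0.0], [0.523, -0.852, -0.0], [0.0, 0.0, -1.0]]
force: [-0.4, -0.4, -2.2]
width: 0.492
grasp_force: 23.2
time_s: 44.2
ee_pos: [0.5894, 0.251, 0.2437]
tool_rot: [[0.94, 0.34, 0.0], [0.34, -0.94, 0.0], [0.0, -0.0, -1.0]]
force: [-0.8, -0.4, -1.8]
width: 0.489
grasp_force: 23.2
slide [-0.4 -1.3 88.7] yaw -0.0 alt 3.142 t 44.2 j7 -1.18 F [-0.8 -0.4 -1.8] w 0.489 pos [0.5894 0.251  0.2437] tilt [0. 0.] ang 19.9
tilt deg -0.2 foot centre (tool x,z) [-0.2 77.1] h 96.1 axis off grasp -0.1 n 2016
mixer frame [-73.4   1.1 243.7]
F [-0.1 -0.1 -2.1] grip 23.15448760986328 t 44.25
```

```bash
python3 -m pendant '{"slide":[[-0.4,-1.3,30],[-0.4,-1.3,60],[-0.4,-1.3,80],[-0.4,-1.3,86],[-0.4,-1.3,88.5]],"yaw":[0,0,0,0,0],"gripper":[25,25,25,25,25]}' 22
python3 -m pendant '{"slide":[[0,0,1],[0,0,2],[0,0,2.5],[0,0,2.5]],"yaw":[0,0,0,0],"gripper":[38,38,38,38]}' 20
python3 -m pendant '{"slide":[[-2,0,0],[-4,0,0],[-6,0,0],[-8,0,0],[-10,0,0]],"yaw":[0,0,0,0,0],"gripper":[38,38,38,38,38]}' 20
python3 -c "
from h import *
tilt()"
```

```text
time_s: 44.88
ee_pos: [0.589, 0.2519, 0.1553]
tool_rot: [[0.941, 0.338, 0.0], [0.338, -0.941, 0.0], [0.001, 0.0, -1.0]]
force: [-0.1, 0.0, -1.8]
width: 0.492
grasp_force: 23.2
time_s: 45.38
ee_pos: [0.5889, 0.2523, 0.1528]
tool_rot: [[0.941, 0.338, 0.001], [0.338, -0.941, 0.0], [0.001, -0.0, -1.0]]
force: [-0.1, 1.2, 2.5]
width: 0.486
grasp_force: 23.6
time_s: 46.0
ee_pos: [0.5794, 0.2488, 0.1527]
tool_rot: [[0.941, 0.338, 0.001], [0.338, -0.941, 0.0], [0.001, -0.0, -1.0]]
force: [2.8, 1.0, 5.2]
width: 0.487
grasp_force: 20.1
tilt deg 5.6 foot centre (tool x,z) [ 9.6 72.8] h 92.3 axis off grasp -0.6 n 2298
mixer frame [-63.1  -0.3 152.7]
F [2.2 1.4 5.1] grip 19.92294827476144 t 46.05
```

```bash
python3 -m pendant '{"slide":[[-5,0,0.8],[-10,0,0.8],[-16,0,1.4],[-24.5,0,3],[-33,0,5.5]],"yaw":[0,0,0,0,0],"gripper":[38,38,38,38,38]}' 20
python3 -c "
from h import *
tilt()"
python3 -m pendant '{"slide":[[-11,0,4.2],[-22,0,9.7],[-29.5,0,14.5],[-36.5,0,19.5],[-36.5,0,19.5]],"yaw":[0,0,0,0,0],"gripper":[38,38,38,38,38]}' 20
python3 -c "
from h import *
tilt()"
```

```text
time_s: 46.68
ee_pos: [0.5473, 0.2373, 0.1465]
tool_rot: [[0.941, 0.338, -0.001], [0.338, -0.941, -0.0], [-0.001, -0.0, -1.0]]
force: [2.0, 1.2, -1.6]
width: 0.483
grasp_force: 20.4
tilt deg 27.7 foot centre (tool x,z) [46.6 64.5] h 95.6 axis off grasp -2.5 n 3826
mixer frame [-28.1  -0.4 146.1]
F [ 2.1 -0.7 -1.8] grip 20.61468229367165 t 46.725
time_s: 47.35
ee_pos: [0.513, 0.225, 0.127]
tool_rot: [[0.941, 0.338, -0.001], [0.338, -0.941, -0.0], [-0.001, -0.0, -1.0]]
force: [-0.2, 0.8, -1.0]
width: 0.475
grasp_force: 20.4
tilt deg 51.8 foot centre (tool x,z) [77.4 39.1] h 96.8 axis off grasp -2.2 n 5689
mixer frame [  6.9  -0.5 127.2]
F [ 0.7 -0.3 -2.2] grip 20.465732503216714 t 47.4
```

```bash
python3 -m pendant '{"slide":[[0,0,-8],[12,0,-8],[23,0,-8],[23,0,-3],[23,0,-1]],"yaw":[0,0,0,0,0],"gripper":[38,38,38,38,38]}' 20
python3 -m pendant '{"slide":[[-6,0,7],[-12.5,0,13.5],[-18,0,20],[-22.8,0,27],[-27,0,34]],"yaw":[0,0,0,0,0],"gripper":[38,38,38,38,38]}' 20
python3 -m pendant '{"slide":[[-2,0,4],[-4,0,8],[-5,0,11],[-5,0,12],[-5,0,12.5]],"yaw":[0,0,0,0,0],"gripper":[38,38,38,38,38]}' 20
python3 -c "
from h import *
tilt()"
```

```text
time_s: 48.02
ee_pos: [0.5352, 0.2326, 0.1277]
tool_rot: [[0.941, 0.338, -0.001], [0.338, -0.941, -0.001], [-0.001, 0.0, -1.0]]
force: [0.3, -0.6, -3.4]
width: 0.479
grasp_force: 20.7
time_s: 48.65
ee_pos: [0.5096, 0.2239, 0.094]
tool_rot: [[0.941, 0.338, -0.0], [0.338, -0.941, 0.0], [-0.0, -0.0, -1.0]]
force: [0.7, 0.3, -0.2]
width: 0.479
grasp_force: 20.6
time_s: 49.28
ee_pos: [0.5053, 0.2222, 0.0819]
tool_rot: [[0.941, 0.338, -0.0], [0.338, -0.941, -0.0], [-0.0, -0.0, -1.0]]
force: [-1.3, 0.4, 1.0]
width: 0.473
grasp_force: 20.7
tilt deg 8.6 foot centre (tool x,z) [ 76.3 -24.8] h 5.7 axis off grasp -76.3 n 29
mixer frame [15.5 -0.5 81.9]
F [-1.9  0.7  0.8] grip 20.626104668481275 t 49.325
```

```bash
python3 -m pendant '{"slide":[[0,0,0.8],[0,0,1.5],[0,0,1.5]],"yaw":[0,0,0],"gripper":[38,38,38]}' 20
python3 -m pendant '{"slide":[[0,0,0],[0,0,0],[0,0,0],[0,0,0],[0,0,0]],"yaw":[0,0,0,0,0],"gripper":[41,42,43,44,50]}' 20
python3 -m pendant '{"slide":[[0,0,0],[0,0,-20],[0,0,-70],[0,0,-120],[0,0,-158]],"yaw":[0,0,0,0,0],"gripper":[60,60,60,60,60]}' 30
python3 -c "
from h import *
im,P,T,f,c=cap('wrist','w9'); lying(P,im,0);lying(P,im,-80); where()"
python3 -m pendant '{"slide":[[-26,40,0],[-52,85,0],[-78,130,0],[-105,172,0],[-130,215,0]],"yaw":[-0.17,-0.34,-0.51,-0.68,-0.85],"gripper":[62,62,62,62,62]}' 30
python3 -c "
from h import *
go(.4451,-.1839,.24,83.7)"
```

```text
time_s: 49.7
ee_pos: [0.5053, 0.2222, 0.0804]
tool_rot: [[0.941, 0.338, -0.0], [0.338, -0.941, -0.0], [-0.0, 0.0, -1.0]]
force: [-1.9, -0.2, 1.9]
width: 0.478
grasp_force: 20.7
time_s: 50.32
ee_pos: [0.5053, 0.2222, 0.0804]
tool_rot: [[0.941, 0.338, 0.0], [0.338, -0.941, -0.0], [0.0, 0.0, -1.0]]
force: [0.0, 0.4, -0.1]
width: 0.585
grasp_force: 0.0
time_s: 50.95
ee_pos: [0.5056, 0.2217, 0.2415]
tool_rot: [[0.941, 0.337, 0.001], [0.337, -0.941, 0.001], [0.001, -0.0, -1.0]]
force: [0.7, 0.0, 0.1]
width: 0.704
grasp_force: 0.0
lying x [-80.7  43.3] cap x [-5.9 43.9]
-60 ytop -0.3 ztop 114.7 1117
-30 ytop -0.4 ztop 114.6 992
0 ytop -0.4 ztop 114.7 887
20 ytop -0.2 ztop 114.6 771
lying x [-79.4  96.4] cap x [26.1 45.5]
-60 ytop -79.2 ztop 114.6 1081
-30 ytop -79.2 ztop 114.6 995
0 ytop -79.1 ztop 114.6 903
20 ytop -79.3 ztop 114.5 831
mixer frame [ 13.7   0.6 245.2]
time_s: 51.62
ee_pos: [0.4551, -0.0262, 0.2389]
tool_rot: [[0.363, 0.932, 0.0], [0.932, -0.363, 0.001], [0.001, -0.0, -1.0]]
force: [0.3, -1.0, 0.0]
width: 0.727
grasp_force: 0.0
slide [-150.6   47.9   -1.3] yaw -0.261 alt 2.88 t 51.625 j7 -0.33 F [ 0.3 -1.   0. ] w 0.727 pos [ 0.4551 -0.0262  0.2389] tilt [0.    0.001] ang 68.7
```

Second sleeve lies level at y ≈ -0.3. Now the last one.

```bash
python3 -m pendant '{"slide":[[-48,15,0],[-100,32,0],[-150.6,48,0],[-150.6,48,0],[-150.6,48,0]],"yaw":[-0.13,-0.261,-0.261,-0.261,-0.261],"gripper":[62,62,62,62,62]}' 30
python3 -c "
from h import *
im,P,T,f,c=cap('wrist')
circ(P,.12,.14,(.4452,-.184))
go(.4451,-.1839,.08,83.7)"
```

```text
time_s: 52.25
ee_pos: [0.4445, -0.1827, 0.2388]
tool_rot: [[0.118, 0.993, -0.0], [0.993, -0.118, -0.0], [-0.0, -0.0, -1.0]]
force: [-0.1, -0.6, -1.1]
width: 0.727
grasp_force: 0.0
circ [ 445.4 -184.1] 19.7 z 0.1312 3077
slide [ -2.3   0.5 158.7] yaw -0.006 alt 3.136 t 52.3 j7 0.39 F [-0.8  1.2 -0.4] w 0.726 pos [ 0.4449 -0.1816  0.2387] tilt [-0.  0.] ang 83.4
```

```bash
python3 -m pendant '{"slide":[[-2.3,0.5,0],[-2.3,0.5,45],[-2.3,0.5,100],[-2.3,0.5,140],[-2.3,0.5,158]],"yaw":[0,0,0,0,0],"gripper":[62,62,62,62,62]}' 30
python3 -m pendant '{"slide":[[0,0,0],[0,0,0],[0,0,0],[0,0,0],[0,0,0]],"yaw":[0,0,0,0,0],"gripper":[62,25,25,25,25]}' 22
python3 -m pendant '{"slide":[[0,0,-10],[0,0,-40],[0,0,-90],[0,0,-140],[0,0,-163]],"yaw":[0,0,0,0,0],"gripper":[25,25,25,25,25]}' 22
python3 -m pendant '{"slide":[[50,17,0],[102,35,0],[154,52,0],[206,70,0],[258,87,0]],"yaw":[0,0,0,0,0],"gripper":[25,25,25,25,25]}' 22
python3 -m pendant '{"slide":[[50,17,0],[100,34,0],[119,40.5,0],[119,40.5,0],[119,40.5,0]],"yaw":[0.18,0.36,0.54,0.72,0.9],"gripper":[25,25,25,25,25]}' 22
python3 -m pendant '{"slide":[[0,0,0],[0,0,0],[0,0,0],[0,0,0]],"yaw":[0.18,0.211,0.211,0.211],"gripper":[25,25,25,25]}' 22
python3 -c "
from h import *
gom(-73,79.7,155,19.9);tilt()"
```

```text
time_s: 52.92
ee_pos: [0.4445, -0.1829, 0.0785]
tool_rot: [[0.113, 0.994, -0.003], [0.994, -0.113, 0.0], [-0.0, -0.003, -1.0]]
force: [0.3, -1.2, 0.0]
width: 0.722
grasp_force: 0.0
time_s: 53.55
ee_pos: [0.4458, -0.184, 0.0814]
tool_rot: [[0.114, 0.993, 0.001], [0.993, -0.114, 0.0], [0.001, 0.001, -1.0]]
force: [-2.6, -0.2, 8.9]
width: 0.478
grasp_force: 23.0
time_s: 54.18
ee_pos: [0.4457, -0.1847, 0.2459]
tool_rot: [[0.115, 0.993, 0.002], [0.993, -0.115, 0.001], [0.001, 0.002, -1.0]]
force: [-0.0, 0.6, -1.5]
width: 0.481
grasp_force: 23.4
time_s: 54.8
ee_pos: [0.5617, 0.0641, 0.2442]
tool_rot: [[0.115, 0.993, 0.001], [0.993, -0.115, 0.001], [0.001, 0.0, -1.0]]
force: [-0.9, -0.1, -1.4]
width: 0.477
grasp_force: 22.9
time_s: 55.42
ee_pos: [0.6149, 0.1763, 0.2442]
tool_rot: [[0.852, 0.523, 0.0], [0.523, -0.852, -0.0], [0.0, 0.0, -1.0]]
force: [0.1, -1.1, -3.3]
width: 0.48
grasp_force: 23.1
time_s: 55.92
ee_pos: [0.6151, 0.1758, 0.2437]
tool_rot: [[0.94, 0.34, 0.0], [0.34, -0.94, 0.0], [0.0, -0.0, -1.0]]
force: [0.2, -0.0, -2.3]
width: 0.48
grasp_force: 23.1
slide [ 1.  -0.8 88.7] yaw 0.0 alt -3.142 t 55.925 j7 -0.96 F [ 0.2 -0.  -2.3] w 0.48 pos [0.6151 0.1758 0.2437] tilt [0. 0.] ang 19.9
tilt deg -0.6 foot centre (tool x,z) [-1.5 77.2] h 96.2 axis off grasp 0.6 n 2062
mixer frame [-72.   80.6 243.7]
F [-0.1  0.4 -2.8] grip 23.13564165495336 t 55.975
```

```bash
python3 -m pendant '{"slide":[[1,-0.8,30],[1,-0.8,60],[1,-0.8,80],[1,-0.8,86],[1,-0.8,88.5]],"yaw":[0,0,0,0,0],"gripper":[25,25,25,25,25]}' 22
python3 -m pendant '{"slide":[[0,0,1],[0,0,2],[0,0,2.5],[0,0,2.5]],"yaw":[0,0,0,0],"gripper":[38,38,38,38]}' 20
python3 -m pendant '{"slide":[[-2,0,0],[-4,0,0],[-6,0,0],[-8,0,0],[-10,0,0]],"yaw":[0,0,0,0,0],"gripper":[38,38,38,38,38]}' 20
python3 -c "
from h import *
tilt()"
```

```text
time_s: 56.6
ee_pos: [0.6161, 0.1767, 0.1553]
tool_rot: [[0.941, 0.338, 0.001], [0.338, -0.941, -0.0], [0.0, 0.0, -1.0]]
force: [1.4, 0.5, -2.6]
width: 0.478
grasp_force: 23.1
time_s: 57.1
ee_pos: [0.6161, 0.1769, 0.1528]
tool_rot: [[0.941, 0.338, 0.001], [0.338, -0.941, 0.0], [0.001, -0.0, -1.0]]
force: [0.5, 0.2, 3.6]
width: 0.479
grasp_force: 23.6
time_s: 57.72
ee_pos: [0.6067, 0.1737, 0.1529]
tool_rot: [[0.941, 0.338, 0.001], [0.338, -0.941, 0.001], [0.001, -0.0, -1.0]]
force: [1.8, 2.4, 6.8]
width: 0.477
grasp_force: 19.5
tilt deg 4.9 foot centre (tool x,z) [ 7.9 72.6] h 91.9 axis off grasp -0.0 n 2322
mixer frame [-63.1  79.7 152.9]
F [1.7 1.8 5.7] grip 19.52776175676263 t 57.775
```

```bash
python3 -m pendant '{"slide":[[-5,0,0.8],[-10,0,0.8],[-16,0,1.4],[-24.5,0,3],[-33,0,5.5]],"yaw":[0,0,0,0,0],"gripper":[38,38,38,38,38]}' 20
python3 -c "
from h import *
tilt()"
python3 -m pendant '{"slide":[[-11,0,4.2],[-22,0,9.7],[-29.5,0,14.5],[-36.5,0,19.5],[-36.5,0,19.5]],"yaw":[0,0,0,0,0],"gripper":[38,38,38,38,38]}' 20
python3 -c "
from h import *
tilt()"
```

```text
time_s: 58.4
ee_pos: [0.5752, 0.1623, 0.1472]
tool_rot: [[0.941, 0.338, 0.0], [0.338, -0.941, 0.001], [0.001, -0.0, -1.0]]
force: [-1.1, 1.6, 5.6]
width: 0.478
grasp_force: 20.0
tilt deg 24.6 foot centre (tool x,z) [41.6 65.1] h 93.8 axis off grasp -2.9 n 3618
mixer frame [-28.7  79.7 146.8]
F [-1.4  1.   5.9] grip 20.11551759846043 t 58.45
time_s: 59.08
ee_pos: [0.5402, 0.1497, 0.1269]
tool_rot: [[0.941, 0.338, -0.001], [0.338, -0.941, -0.0], [-0.001, -0.0, -1.0]]
force: [-0.8, -0.5, -0.8]
width: 0.48
grasp_force: 20.3
tilt deg 49.6 foot centre (tool x,z) [73.  39.2] h 93.3 axis off grasp -3.0 n 5347
mixer frame [  6.9  79.5 127.1]
F [-0.5  0.5 -1.6] grip 20.35867359722033 t 59.125
```

```bash
python3 -m pendant '{"slide":[[0,0,-8],[12,0,-8],[23,0,-8],[23,0,-3],[23,0,-1]],"yaw":[0,0,0,0,0],"gripper":[38,38,38,38,38]}' 20
python3 -m pendant '{"slide":[[-6,0,7],[-12.5,0,13.5],[-18,0,20],[-22.8,0,27],[-27,0,34]],"yaw":[0,0,0,0,0],"gripper":[38,38,38,38,38]}' 20
python3 -c "
from h import *
tilt()"
python3 -m pendant '{"slide":[[-2,0,4],[-4,0,8],[-5,0,11],[-5,0,12],[-5,0,12.5]],"yaw":[0,0,0,0,0],"gripper":[38,38,38,38,38]}' 20
python3 -m pendant '{"slide":[[0,0,0.8],[0,0,1.5],[0,0,1.5]],"yaw":[0,0,0],"gripper":[38,38,38]}' 20
python3 -m pendant '{"slide":[[0,0,0],[0,0,0],[0,0,0],[0,0,0],[0,0,0]],"yaw":[0,0,0,0,0],"gripper":[41,42,43,44,50]}' 20
python3 -m pendant '{"slide":[[0,0,0],[0,0,-20],[0,0,-70],[0,0,-120],[0,0,-158]],"yaw":[0,0,0,0,0],"gripper":[60,60,60,60,60]}' 30
python3 -c "
from h import *
im,P,T,f,c=cap('wrist','w10'); lying(P,im,80);lying(P,im,0);lying(P,im,-80); where()
p=mix(105,-60); go(p[0],p[1],.235,50)"
```

```text
time_s: 59.75
ee_pos: [0.5624, 0.1574, 0.1278]
tool_rot: [[0.941, 0.338, -0.001], [0.338, -0.941, -0.001], [-0.001, 0.0, -1.0]]
force: [0.3, 0.0, -2.5]
width: 0.476
grasp_force: 20.7
time_s: 60.38
ee_pos: [0.5369, 0.1484, 0.094]
tool_rot: [[0.941, 0.338, 0.0], [0.338, -0.941, -0.0], [-0.0, 0.0, -1.0]]
force: [0.1, 0.4, 0.8]
width: 0.476
grasp_force: 20.9
tilt deg 73.5 foot centre (tool x,z) [93.1  3.1] h 95.6 axis off grasp -5.3 n 4763
mixer frame [11.6 79.5 93.2]
F [ 0.4 -0.4 -1.4] grip 20.869558172416873 t 60.425
time_s: 61.05
ee_pos: [0.5325, 0.1468, 0.0819]
tool_rot: [[0.941, 0.338, -0.0], [0.338, -0.941, -0.0], [-0.0, 0.0, -1.0]]
force: [-2.3, 0.4, 2.0]
width: 0.473
grasp_force: 21.1
time_s: 61.42
ee_pos: [0.5325, 0.1469, 0.0804]
tool_rot: [[0.941, 0.338, -0.0], [0.338, -0.941, -0.0], [-0.0, 0.0, -1.0]]
force: [-2.7, -0.5, 0.8]
width: 0.477
grasp_force: 21.2
time_s: 62.05
ee_pos: [0.5325, 0.1469, 0.0804]
tool_rot: [[0.941, 0.338, 0.0], [0.338, -0.941, -0.0], [0.0, 0.0, -1.0]]
force: [-0.5, 0.6, 0.1]
width: 0.588
grasp_force: 0.0
time_s: 62.68
ee_pos: [0.5328, 0.1462, 0.2412]
tool_rot: [[0.942, 0.337, 0.001], [0.337, -0.942, -0.001], [0.001, 0.001, -1.0]]
force: [-0.2, 0.7, -0.5]
width: 0.7
grasp_force: 0.0
lying x [-76.8  47.3] cap x [-4.8 47.8]
-60 ytop 79.5 ztop 114.8 1090
-30 ytop 79.4 ztop 114.8 997
0 ytop 79.6 ztop 114.6 891
20 ytop 79.6 ztop 114.6 833
lying x [-80.6  43.5] cap x [-7.3 44.3]
-60 ytop 0.6 ztop 114.7 1133
-30 ytop 0.7 ztop 114.6 1007
0 ytop 0.7 ztop 114.6 908
20 ytop 0.8 ztop 114.6 791
lying x [-79.3  98.1] cap x [25.3 45.7]
-60 ytop -77.2 ztop 114.6 1103
-30 ytop -77.2 ztop 114.6 1019
0 ytop -77.1 ztop 114.6 921
20 ytop -77.0 ztop 114.5 869
mixer frame [ 14.   81.5 245.3]
slide [ -91.8 -141.1    9.7] yaw -0.53 alt 2.611 t 62.725 j7 -1.01 F [ 5.7 -1.6  7.3] w 0.703 pos [0.5346 0.1456 0.2453] tilt [0.005 0.001] ang 19.6
```

View pics/w10.png

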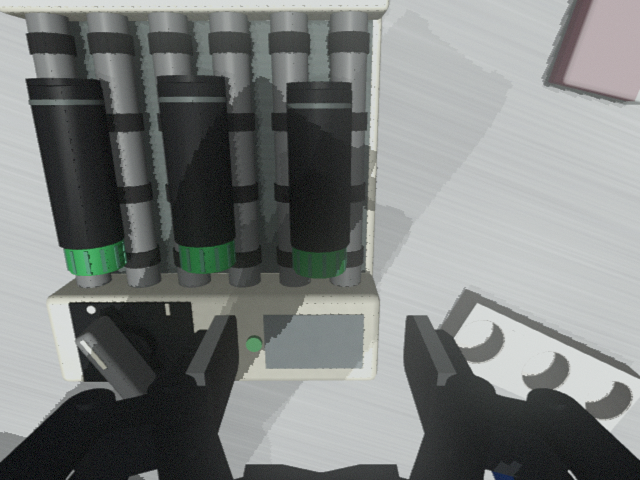

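All three lie level in alternate troughs, parallel to the rollers, and the switch is still off. Now switching on.

```bash
python3 -m pendant '{"slide":[[-30,-47,0],[-60,-94,0],[-91.8,-141,0],[-91.8,-141,0],[-91.8,-141,0]],"yaw":[-0.17,-0.34,-0.53,-0.53,-0.53],"gripper":[50,50,50,50,50]}' 30
python3 -c "
from h import *
im,P,T,f,c=cap('wrist')
Q=box(P,0,0,640,480,.128,.145); print(cv2.minAreaRect((Q[:,:2]*1000).astype(np.float32)),len(Q))
go(.4007,.2485,.108,50)"
```

```text
time_s: 63.35
ee_pos: [0.3979, 0.2491, 0.2389]
tool_rot: [[0.64, 0.768, -0.001], [0.768, -0.64, 0.002], [0.001, -0.002, -1.0]]
force: [0.4, -0.0, 0.4]
width: 0.589
grasp_force: 0.0
((401.3047180175781, 249.90704345703125), (59.61285400390625, 13.750465393066406), 49.991111755371094) 2220
slide [  1.3   1.8 130.9] yaw 0.001 alt -3.14 t 63.4 j7 -1.1 F [ 0.  -0.4 -0.4] w 0.583 pos [0.3986 0.2485 0.2389] tilt [-0.     0.001] ang 50.1
```

```bash
python3 -m pendant '{"slide":[[1.9,1.5,0],[1.9,1.5,45],[1.9,1.5,90],[1.9,1.5,120],[1.9,1.5,130]],"yaw":[0,0,0,0,0],"gripper":[50,50,50,50,50]}' 30
python3 -m pendant '{"slide":[[0,0,0],[0,0,0],[0,0,0],[0,0,0],[0,0,0]],"yaw":[0,0,0,0,0],"gripper":[50,5,5,5,5]}' 40
python3 -m pendant '{"slide":[[0,0,0],[0,0,0],[0,0,0],[0,0,0],[0,0,0]],"yaw":[0.17,0.35,0.53,0.7,0.88],"gripper":[5,5,5,5,5]}' 40
python3 -m pendant '{"slide":[[0,0,0],[0,0,0],[0,0,0],[0,0,0],[0,0,0]],"yaw":[0.1,0.18,0.18,0.18,0.18],"gripper":[5,5,5,50,50]}' 40
python3 -m pendant '{"slide":[[0,0,-60],[0,0,-120],[0,0,-160],[0,0,-160]],"yaw":[0,0,0,0],"gripper":[50,50,50,50]}' 40
python3 -c "
from h import *
im,P,T,f,c=cap('wrist','w11')
Q=box(P,0,0,640,480,.128,.145); print(cv2.minAreaRect((Q[:,:2]*1000).astype(np.float32)),len(Q))
lying(P,im,-80)
cap('side','s11')"
```

```text
time_s: 64.03
ee_pos: [0.4015, 0.2471, 0.1069]
tool_rot: [[0.644, 0.765, -0.001], [0.765, -0.644, -0.003], [-0.003, 0.001, -1.0]]
force: [-0.2, 0.6, 1.0]
width: 0.589
grasp_force: 0.0
time_s: 64.65
ee_pos: [0.4011, 0.2497, 0.1093]
tool_rot: [[0.641, 0.768, 0.0], [0.768, -0.641, 0.002], [0.001, -0.001, -1.0]]
force: [-2.5, -0.9, 10.0]
width: 0.15
grasp_force: 40.9
time_s: 65.28
ee_pos: [0.402, 0.2476, 0.1093]
tool_rot: [[1.0, -0.012, 0.003], [-0.012, -1.0, -0.001], [0.003, 0.001, -1.0]]
force: [6.2, -17.2, 2.2]
width: 0.155
grasp_force: 39.9
time_s: 65.9
ee_pos: [0.4007, 0.2496, 0.1087]
tool_rot: [[0.983, -0.183, -0.0], [-0.183, -0.983, 0.001], [-0.0, -0.001, -1.0]]
force: [-0.1, -0.3, -0.4]
width: 0.572
grasp_force: 0.0
time_s: 66.4
ee_pos: [0.4014, 0.2497, 0.2699]
tool_rot: [[0.983, -0.184, 0.0], [-0.184, -0.983, 0.003], [-0.0, -0.003, -1.0]]
force: [-1.2, 0.0, -0.9]
width: 0.587
grasp_force: 0.0
((402.7674865722656, 246.82992553710938), (13.735766410827637, 58.95376205444336), 79.9541244506836) 1787
lying x [-76.2 109.5] cap x [26.1 45.7]
-60 ytop -79.8 ztop 114.9 1053
-30 ytop -79.7 ztop 114.9 1010
0 ytop -79.6 ztop 114.7 932
20 ytop -79.7 ztop 114.7 876
```

View pics/w11.png

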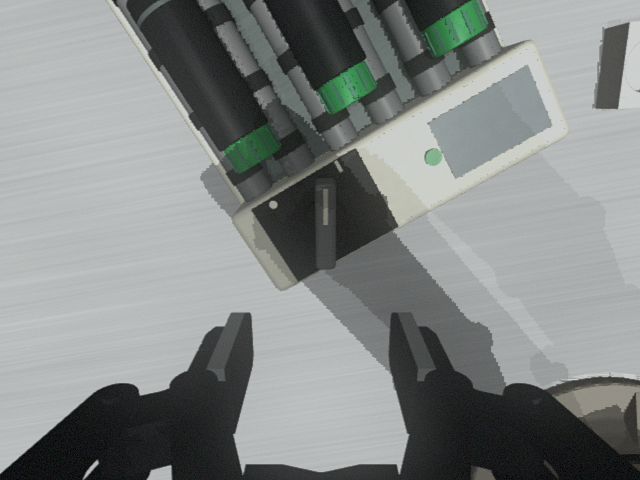

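View pics/s11.png

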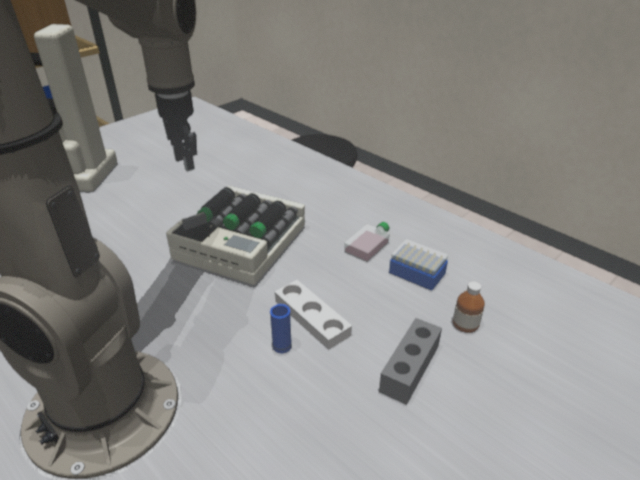

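The wrist view shows the blade at (325,222), pointing at the dash, so the switch is on. The side view shows three loaded sleeves on the rollers near (240,212), with the stand and rack empty. The flask, tip box, bottle and blue sleeve are unmoved, and the gripper is clear of everything.

```bash
python3 -c "
from rig import bot
print(bot.close_job())"
```

```text
the job is handed in; nothing more can be done
None
```

The job is done and handed in: I switched the mixer off, slid all three tubes fully home into their own sleeves, laid the sleeves level in the troughs at y = -80, 0 and +80 mm, and switched the mixer on again.

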